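# Set the bearing preload on a wheel run-in stand and switch it on

### The arm

A 7-joint arm with a two-finger parallel gripper is mounted at the origin on the work surface. World frame = base frame: x ahead of the robot, y to its left, z up, the work surface at z = 0. Lengths are in m, angles in rad, forces in N, time in s.
With the tool pointing down it reaches from about 0.35 to 0.9 m from the base axis. Payload 19.9 kg.
Tool frame: the origin (TCP) lies at the centre of the arm's flange, where the gripper is bolted on; the fingertips stand 173 mm ahead of it and the grasp point (between the pads) lies 155 mm ahead of it; z points along the fingers, y is the direction in which the jaws open and shut (so a half turn about z gives the same grasp; the last joint's range is limited). The gripper opens to 85 mm and grips with 20 to 120 N. Pads are 22 mm wide; open, the fingers measure 114 mm over their backs; the gripper's body (76 mm by 85 mm) begins 54 mm behind the grasp point. The pads swing forward as they close: fully open they stand 13 mm farther back than shut.
Start: joints at [1.26, 0.417, -0.01, 1.614, 0.005, 1.111, -0.053], TCP at [0.166, -0.603, 0.405] pointing down, gripper open.
Joint ranges: [-2.81, 2.81], [-0.39, 2.02], [-1.27, 1.25], [0.06, 2.57], [-1.19, 4.33], [0.19, 2], [-2.82, 2.82]. Speed limits (rad/s): [1.89, 1.89, 2.39, 2.39, 3.01, 3.01, 3.01].

### API

Orientations are given as a unit quaternion [x, y, z, w].
In Python, from cell import arm gives the robot as it stands. The module is installed in compiled form; this text tells all that it offers.
- The arm moves only by the tool play_rows, never from a script. Its argument "increments" is a list of rows, each a list of 7 numbers: the turn, a rotation vector about the tool's x, y, z in degrees, then the shift along the tool's x, y, z in mm, then the closure in counts, from 0 (fully open) to 255 (shut). A call has exactly 5 rows; each row shifts and turns the pose as measured when the row begins, along the tool's axes as they then stand; what a row does not reach is not made up. A row lasts 1/12 s, in which the tool goes at most 41.7 mm and 7.16 degrees, less where a joint would pass 70% of its speed; a pose out of reach is approached as far as the arm can. A call is refused whole if a number of a shift passes 41.7 or a number of a turn 7.16, either way. A call with a gripper value outside its range is refused whole. The fingers move at their own pace and stop on an object; "squeeze" is the grip in N (left out, the last holds). Time passes only in rows, so rows that do not move let the fingers close, or fill a call up. It gives the time, the measured TCP pose, the force and the opening at its end, in the units of the state.
- arm.get_state(): the state, without advancing time (a new reading comes with each control period).
- arm.read_camera(name): name is "scene" or "top" or "wrist"; returns a dict with "pixels" (400x640x3 uint8, blue, green, red), "camera_matrix" (3x3 intrinsics, pixels), "R" (3x3) and "t" (3): a world point X has camera coordinates R X + t; the wrist camera has in their place "T_tool_cam" (4x4, takes a point from camera to tool coordinates, whose origin is the TCP and whose axes are the flange's). Camera axes: x right, y down, z forward; pixel columns grow to the right and rows downward; lengths in m; the calibration is good to about 2 mm. A picture is of the moment at which its call begins: read the wrist's pose just before it. There is no depth.
- arm.finish_job(): hands the job in, once; it reports no verdict.
The state is a dict: "time": time; "joint_pos": joint angles; "joint_vel": joint speeds; "tau": joint torques, N m; "tool_pos": TCP position; "tcp_rot": TCP orientation; "ft_force": force on the tool from outside, world axes, zero at the start; "ft_torque": the same for the moment, N m; "opening": finger opening in m.
Only numpy, scipy, OpenCV 4.12 (cv2) and the standard library are available. Lean on these libraries where they do the work, as an engineer would, in place of code of your own. Each camera call takes 0.05 s, during which the arm holds its last target.

### The job

Set the bearing preload on the wheel run-in stand: turn the wing-headed thumbscrew clockwise until it bottoms, then back it off a quarter turn and leave it there. After that switch the stand on at the sloping switch box: lift the lever's collar against its spring, flip the lever all the way over to the high side of the box, and let the collar drop back so that it locks, without disturbing the loose tyre and screwdriver.

Things in the scene. Friction and masses are not known exactly. Their poses are not given: they have to be found in the camera images.
- screw_head (a point): Centre of the thumbscrew's wing head, a black bar 64 mm long (this x axis), 14 thick (y) and 28 high (z), a small steel button on top near its +x end. z is the screw's axis, outwards, leaning 25 degrees from vertical towards the stand's front. Below it a 12 mm shank (24 mm washer) enters a grey boss 44 mm in diameter, whose face is 26 mm below this point. The head keeps its height as it turns.
- screw (a joint): Angle (rad) by which the thumbscrew is backed off: 0 = bottomed on its stop; grows as it is unscrewed (counter-clockwise seen from the head, a positive turn about screw_head's z), up to 3.3. It starts 0.8 to 1.9 out. It drags with about 0.12 N m and stays where it is left; at the stop it turns no farther.
- stand: Run-in stand, fixed: aluminium base plate 130 (x) by 180 (y) by 10 mm, origin under its middle, x to its back (away from the robot, within 0.3 rad). On its -y half a grey bearing block, 75 mm high, with the leaning screw; on its +y half a ribbed black tyre wheel, 103 mm in diameter, top 114 mm above the table. It stands left or right of the switch box.
- switchbox: Grey switch box, fixed: 110 (x) by 100 (y) mm; its panel slopes 8 degrees down to the front (-x), its middle 75 mm above the table. Origin under its middle, x to its high back side (away from the robot, within 0.3 rad). On the panel stands a notched steel gate: two plates 7 mm thick, 30 mm apart, up to 38 mm out from the lever's pivot, the lever between them.
- lever_tip (a point): Rounded steel tip of the toggle lever, 100 mm from its pivot; z axis along the lever, outwards; y axis along the lever's pivot. The bare 12 mm steel stem shows for 20 mm below the tip, then comes the collar.
- lever (a joint): Toggle lever's angle (rad): 0 = off, leaning 30 degrees from vertical to the box's front (-x); 0.768 = on, leaning 14 degrees to its back. It swings in the box's x-z plane, about the y axis of switch_pivot. With the collar down it has only about 0.12 rad of play, then is blocked. It stays where it is left.
- switch_pivot (a point): The lever's pivot point, between the gate plates, 82 mm above the table; axes as the switch box's, the lever turns about the y axis.
- collar_grip (a point): Grip point of the collar, a black ribbed plastic sleeve 26 mm in diameter, 52 mm long, that slides on the lever. The point is on its axis, 16 mm below its top, 36 mm below the lever's tip and 64 mm from the pivot while the collar is down. z axis along the lever, outwards; y along the pivot. A steel cross pin, 46 mm long, at the sleeve's foot sits in the gate's notches.
- collar (a joint): Lift of the collar along the lever, m: 0 = down (locked in a notch), 0.016 = fully raised. A spring pushes it down with 3 N at the bottom and 8 N at the top; it must be more than 0.011 up for its cross pin to clear the gate while the lever swings.
- tyre: Bystander, loose: spare black rubber tyre lying flat, 90 mm in diameter, 40 mm high, between the robot and the fixtures; origin under its middle.
- driver: Bystander, loose: screwdriver lying on the table between the stand and the switch box, about 200 mm long.

How it is judged:
By the outcome, as a careful person would: the job done as asked, in the order asked, and still so for the second after the job is handed in, with the robot touching nothing.
It also fails if it takes over 56 s, if anything falls off the work surface, if the arm or the gripper's body presses on something with over 40 N, if the wrist force passes 120 N, or if a joint passes its speed limit or range.

## Working session

There is one attempt and no reset: what is moved stays moved. The work goes in short steps, Python scripts to look and compute and a tool call to move; the robot and the scene stay as the last step left them, time stands still between calls to the robot, and variables do not carry over. Pictures are saved under pics/ and viewed, and the job is handed in when it is done.

Besides the shell and the picture viewer there is one more tool, called after "Call:" by a JSON object that holds its "api" and its "payload". play_rows: Moves the arm, as the interface text tells. Its arguments: {"type":"object","properties":{"increments":{"type":"array","items":{"type":"array","items":{"type":"number"}}},"squeeze":{"type":"number"}},"required":["increments"]}

```bash
ls; mkdir -p pics; python3 - <<'E'
from cell import arm
import cv2,numpy as np
s=arm.get_state();print(s)
for n in ["scene","top","wrist"]:
    c=arm.read_camera(n);cv2.imwrite(f"pics/{n}0.png",c["pixels"])
    print(n,{k:np.round(v,4).tolist() for k,v in c.items() if k!="pixels"})
E
```

```text
pics
{'time': 0.0, 'joint_pos': array([ 1.26052417,  0.4179991 , -0.01032656,  1.61420815,  0.00469523,
        1.11073934, -0.05297385]), 'joint_vel': array([ 0.00015804, -0.0001007 , -0.00107692,  0.00014361,  0.00060731,
        0.00210367,  0.00094667]), 'tau': array([-3.86975444e-04, -8.64441633e+01,  6.78745788e-01, -4.34908354e+01,
        1.91489136e-02,  7.23298261e-03,  1.81764476e-04]), 'tool_pos': array([ 0.16594435, -0.60241174,  0.40403006]), 'tcp_rot': array([ 9.90979938e-01,  1.34008655e-01, -1.29980196e-04, -6.52097989e-04]), 'ft_force': array([-0.35536935, -0.62729813, -1.27454959]), 'ft_torque': array([-0.00150611, -0.0146405 ,  0.00229782]), 'opening': 0.08534207937635076}
scene {'camera_matrix': [[463.1232, 0.0, 321.332], [0.0, 463.1232, 193.6744], [0.0, 0.0, 1.0]], 'R': [[0.8275, 0.5614, 0.0004], [0.3631, -0.5347, -0.7631], [-0.4282, 0.6316, -0.6463]], 't': [-0.4768, -0.1017, 1.2295]}
top {'camera_matrix': [[391.072, 0.0, 313.9859], [0.0, 391.072, 208.5011], [0.0, 0.0, 1.0]], 'R': [[0.0226, -0.9995, -0.023], [-0.9971, -0.0209, -0.0738], [0.0733, 0.0246, -0.997]], 't': [-0.0175, 0.5909, 0.874]}
wrist {'camera_matrix': [[359.565, 0.0, 323.6637], [0.0, 359.565, 196.8184], [0.0, 0.0, 1.0]], 'T_tool_cam': [[0.0009, -0.9642, -0.2651, 0.0676], [1.0, 0.0011, -0.0003, 0.0011], [0.0006, -0.2651, 0.9642, 0.0311], [0.0, 0.0, 0.0, 1.0]]}
```

View pics/scene0.png

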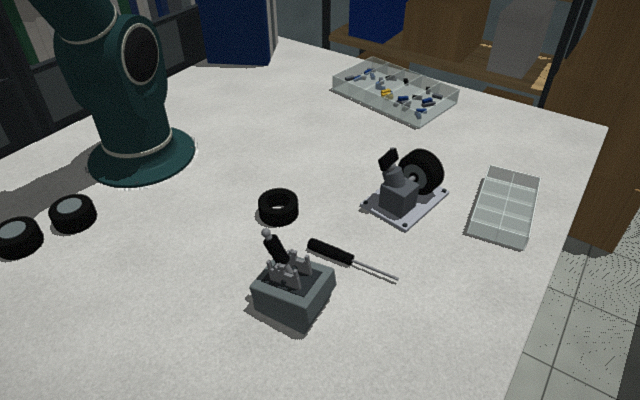

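View pics/top0.png

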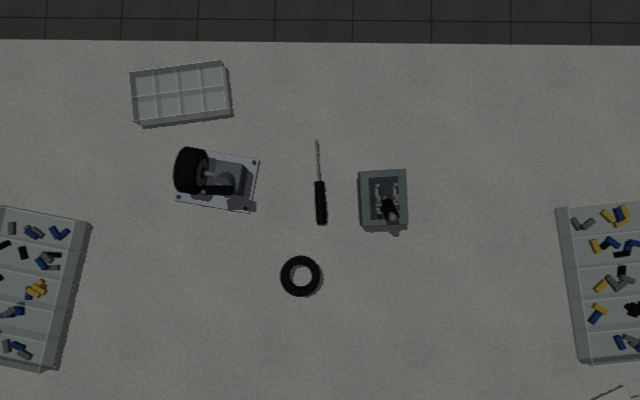

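View pics/wrist0.png

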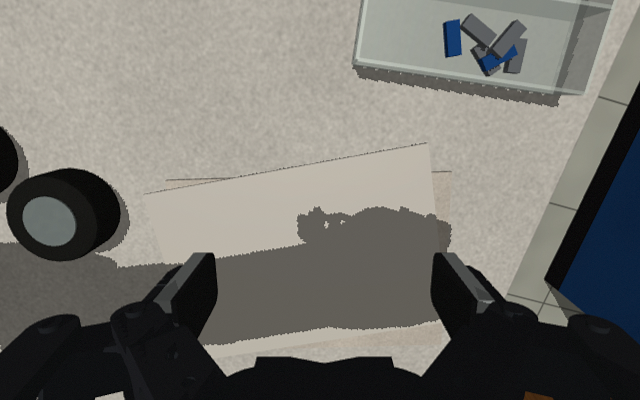

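The scene view shows the stand at about (405,195), the box at (293,290), the tyre at (278,207) and the screwdriver at (350,260). In the top view the stand is at (217,182), the box at (383,200), the tyre at (301,276) and the driver at (320,185). The wrist camera doesn't see the work area yet. Next I'll zoom in.

```bash
python3 - <<'E'
import cv2
t=cv2.imread("pics/top0.png");s=cv2.imread("pics/scene0.png")
g=lambda im:cv2.convertScaleAbs(im,alpha=1.6,beta=25)
cv2.imwrite("pics/t1.png",g(cv2.resize(t[140:220,165:265],None,fx=7,fy=7,interpolation=cv2.INTER_CUBIC)))
cv2.imwrite("pics/t2.png",g(cv2.resize(t[160:240,345:425],None,fx=7,fy=7,interpolation=cv2.INTER_CUBIC)))
cv2.imwrite("pics/s1.png",g(cv2.resize(s[140:235,355:455],None,fx=6,fy=6,interpolation=cv2.INTER_CUBIC)))
cv2.imwrite("pics/s2.png",g(cv2.resize(s[220:335,245:345],None,fx=5,fy=5,interpolation=cv2.INTER_CUBIC)))
E
```

```text
(no output)
```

View pics/t1.png

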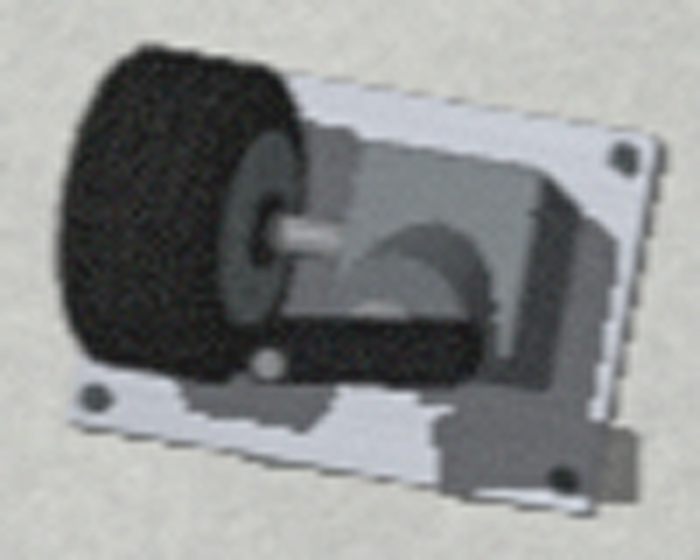

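View pics/t2.png

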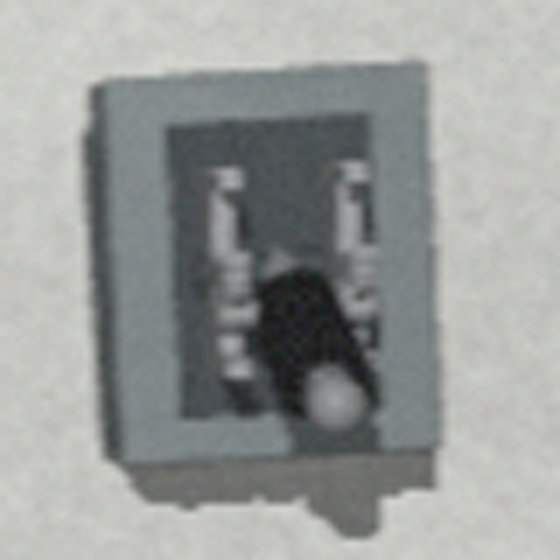

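View pics/s1.png

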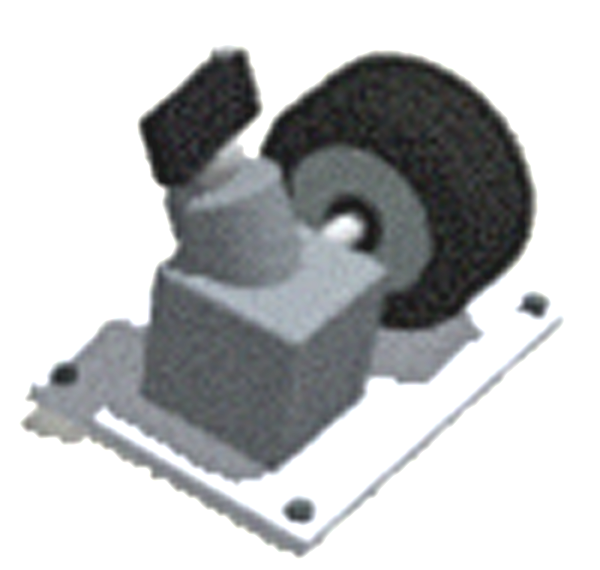

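View pics/s2.png

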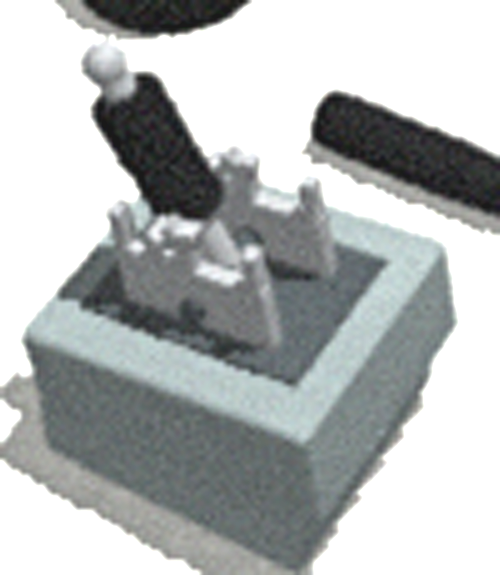

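Stand crop: the wing bar runs nearly along world y, centred at top (216,190) and scene (389,160), with the button at its +y end. Box crop: the lever tip is at top (393,217) and scene (266,232), and the lever leans to the front.

```bash
cat > h.py <<'E'
import numpy as np,cv2
from scipy.spatial.transform import Rotation as Ro
K={'scene':[463.1232,321.332,193.6744],'top':[391.072,313.9859,208.5011]}
from cell import arm
def cams():
    return {n:arm.read_camera(n) for n in('scene','top')}
def P(c): return c['camera_matrix']@np.c_[c['R'],c['t']]
def tri(c1,p1,c2,p2):
    X=cv2.triangulatePoints(P(c1),P(c2),np.float64(p1).reshape(2,1),np.float64(p2).reshape(2,1))[:,0];X=X[:3]/X[3]
    e=[np.linalg.norm((lambda q:q[:2]/q[2])(P(c)@np.r_[X,1])-p) for c,p in((c1,p1),(c2,p2))]
    return X,e
def plane(c,p,z):
    d=c['R'].T@np.linalg.inv(c['camera_matrix'])@np.r_[p,1];o=-c['R'].T@c['t']
    return o+d*(z-o[2])/d[2]
def proj(c,X):
    q=P(c)@np.r_[X,1];return q[:2]/q[2]
E
python3 - <<'E'
from h import *
np.set_printoptions(precision=4,suppress=True)
c=cams();T,S=c['top'],c['scene']
z=lambda a,b,o,f:np.array([a/f+o[0],b/f+o[1]])-0.5+0.5/f
t1=lambda a,b:z(a,b,(165,140),7);t2=lambda a,b:z(a,b,(345,160),7)
s1=lambda a,b:z(a,b,(355,140),6);s2=lambda a,b:z(a,b,(245,220),5)
print("head",tri(T,t1(358,350),S,s1(202,118)))
print("button",tri(T,t1(268,362),S,s1(228,52)))
print("tip",tri(T,t2(335,402),S,s2(105,62)))
pc=[plane(T,t1(*p),.01)[:2] for p in((655,135),(592,513),(70,427))]
print("plate",pc,pc[0]-pc[1],pc[1]-pc[2],"ctr",(pc[0]+pc[2])/2)
pcs=[plane(S,s1(*p),.01)[:2] for p in((300,548),(560,320))]
print("plateS",pcs, pcs[0]-pcs[1])
b=[plane(T,t2(*p),h)[:2] for p,h in(((100,85),.0827),((428,65),.0827),((440,450),.0673),((118,462),.0673))]
print("box",b,"ctr",np.mean(b,0),"xdir",(b[0]+b[1]-b[2]-b[3])/2)
bs=[plane(S,s2(*p),h)[:2] for p,h in(((27,345),.0673),((305,442),.0673),((450,245),.0827))]
print("boxS",bs)
print("tyre",plane(T,(301,276),.03),"driver",plane(T,(317.5,140),.01),plane(T,(321,223),.01))
E
```

```text
head (array([0.619 , 0.1956, 0.1224]), [np.float64(0.30228966138721997), np.float64(0.20355540789845822)])
button (array([0.6148, 0.2186, 0.1363]), [np.float64(1.1307037562368347), np.float64(0.7421037073961256)])
tip (array([ 0.5686, -0.1579,  0.1633]), [np.float64(0.6715224063184804), np.float64(0.5451767278076525)])
plate [array([0.7062, 0.1295]), array([0.5787, 0.1463]), array([0.6038, 0.3227])] [ 0.1275 -0.0168] [-0.0251 -0.1764] ctr [0.655  0.2261]
plateS [array([0.7078, 0.1259]), array([0.7358, 0.2986])] [-0.0279 -0.1727]
box [array([ 0.6677, -0.1005]), array([ 0.6758, -0.2004]), array([ 0.5589, -0.2079]), array([ 0.553 , -0.1091])] ctr [ 0.6138 -0.1545] xdir [0.1158 0.0081]
boxS [array([ 0.5683, -0.2106]), array([ 0.6724, -0.1891]), array([ 0.6729, -0.1006])]
tyre [0.4383 0.0208 0.03  ] driver [ 0.7536 -0.009   0.01  ] [ 0.5587 -0.0214  0.01  ]
```

```bash
cat > plan.py <<'E'
from h import *
np.set_printoptions(precision=4,suppress=True)
yaw=-0.145
AX=np.array([-np.sin(np.radians(25))*np.cos(yaw),-np.sin(np.radians(25))*np.sin(yaw),np.cos(np.radians(25))])
HEAD=np.array([.619,.1956,.1224])
def Rtool(z,yhint):
    z=z/np.linalg.norm(z);y=yhint-z*(yhint@z);y/=np.linalg.norm(y)
    return np.c_[np.cross(y,z),y,z]
def cur():
    s=arm.get_state();return s,Ro.from_quat(s['tcp_rot']).as_matrix(),s['tool_pos']
def plan(Rt,pt,g,maxmm=40,maxdeg=7,show=5):
    s,R,p=cur()
    w=Ro.from_matrix(R.T@Rt).as_rotvec(degrees=True);d=np.linalg.norm(pt-p)*1000
    n=max(1,int(np.ceil(max(d/maxmm,np.linalg.norm(w)/maxdeg))))
    print("t",round(s['time'],2),"dist",round(d,1),"rot",round(np.linalg.norm(w),1),"n",n,"q",s['joint_pos'].round(2),'open',round(s['opening'],4),'F',s['ft_force'].round(1),'M',s['ft_torque'].round(2))
    inc=(pt-p)*1000/n
    for k in range(min(n,show)):
        Rk=R@Ro.from_rotvec(w*k/n,degrees=True).as_matrix()
        print([*np.round(w/n,2).tolist(),*np.round(Rk.T@inc,1).tolist(),g])
E
cat > a.py <<'E'
from plan import *
xh=np.array([0,1.,0]); 
yt=np.cross(xh,AX); 
R=Rtool(-AX,yt)
plan(R,HEAD+AX*(.155+.12)+np.array([0,0,.06]),0)
E
python3 a.py
```

```text
t 0.25 dist 882.7 rot 77.4 n 23 q [ 1.26  0.42 -0.01  1.61  0.    1.11 -0.05] open 0.0851 F [ 0.5 -0.3  0.1] M [-0.05  0.01 -0.03]
[-1.02, 0.57, -3.16, 23.6, -30.3, -1.2, 0]
[-1.02, 0.57, -3.16, 25.2, -28.9, -1.4, 0]
[-1.02, 0.57, -3.16, 26.8, -27.4, -1.7, 0]
[-1.02, 0.57, -3.16, 28.3, -25.9, -1.9, 0]
[-1.02, 0.57, -3.16, 29.7, -24.2, -2.0, 0]
```

Call:
{"api": "play_rows", "payload": {"increments": [[-1,0.6,-3.2,23.6,-30.3,-1.2,0],[-1,0.6,-3.2,25.2,-28.9,-1.4,0],[-1,0.6,-3.2,26.8,-27.4,-1.7,0],[-1,0.6,-3.2,28.3,-25.9,-1.9,0],[-1,0.6,-3.2,29.7,-24.2,-2,0]]}}

```text
time: 0.67
tool_pos: [0.2375, -0.4238, 0.4074]
tcp_rot: [0.961, 0.271, 0.031, 0.04]
ft_force: [1.8, -0.8, -0.1]
opening: 0.0851
```

```bash
python3 a.py
```

```text
t 0.67 dist 690.2 rot 60.3 n 18 q [ 1.14  0.15 -0.15  1.97 -0.02  0.93 -0.02] open 0.0851 F [ 1.8 -0.8 -0.1] M [-0.01  0.   -0.04]
[-1.02, 0.56, -3.14, 31.1, -22.3, -2.3, 0]
[-1.02, 0.56, -3.14, 32.3, -20.5, -2.3, 0]
[-1.02, 0.56, -3.14, 33.4, -18.6, -2.3, 0]
[-1.02, 0.56, -3.14, 34.4, -16.7, -2.3, 0]
[-1.02, 0.56, -3.14, 35.3, -14.8, -2.3, 0]
```

Call:
{"api": "play_rows", "payload": {"increments": [[-1,0.6,-3.2,31.1,-22.3,-2.3,0],[-1,0.6,-3.2,32.3,-20.5,-2.3,0],[-1,0.6,-3.2,33.4,-18.6,-2.3,0],[-1,0.6,-3.2,34.4,-16.7,-2.3,0],[-1,0.6,-3.2,35.3,-14.8,-2.3,0]]}}

```text
time: 1.08
tool_pos: [0.3112, -0.237, 0.4143]
tcp_rot: [0.908, 0.407, 0.063, 0.081]
ft_force: [1.6, -0.2, 0.2]
opening: 0.0855
```

```bash
python3 a.py
```

```text
t 1.08 dist 489.3 rot 42.4 n 13 q [ 0.95 -0.07 -0.35  2.18 -0.06  0.82 -0.09] open 0.0855 F [ 1.6 -0.2  0.2] M [0.08 0.17 0.01]
[-0.99, 0.54, -3.06, 35.8, -11.6, -2.0, 0]
[-0.99, 0.54, -3.06, 36.3, -9.6, -1.8, 0]
[-0.99, 0.54, -3.06, 36.8, -7.6, -1.6, 0]
[-0.99, 0.54, -3.06, 37.2, -5.6, -1.4, 0]
[-0.99, 0.54, -3.06, 37.5, -3.6, -1.1, 0]
```

Call:
{"api": "play_rows", "payload": {"increments": [[-1,0.5,-3.1,35.8,-9,-2,0],[-1,0.5,-3.1,36.3,-7,-1.8,0],[-1,0.5,-3.1,36.8,-6,-1.6,0],[-1,0.5,-3.1,37.2,-5,-1.4,0],[-1,0.5,-3.1,37.5,-3.6,-1.1,0]]}}

```text
time: 1.5
tool_pos: [0.3906, -0.058, 0.4235]
tcp_rot: [0.834, 0.53, 0.091, 0.123]
ft_force: [1.4, -0.9, 0.4]
opening: 0.0855
```

```bash
python3 a.py
```

```text
t 1.5 dist 293.3 rot 25.1 n 8 q [ 0.74 -0.1  -0.65  2.18  0.04  0.74 -0.38] open 0.0855 F [ 1.4 -0.9  0.4] M [ 0.03  0.2  -0.01]
[-0.94, 0.56, -2.93, 36.6, -1.3, -0.7, 0]
[-0.94, 0.56, -2.93, 36.7, 0.6, -0.3, 0]
[-0.94, 0.56, -2.93, 36.6, 2.5, 0.1, 0]
[-0.94, 0.56, -2.93, 36.4, 4.4, 0.5, 0]
[-0.94, 0.56, -2.93, 36.1, 6.2, 0.9, 0]
```

Call:
{"api": "play_rows", "payload": {"increments": [[-1,0.5,-2.9,36.6,-1.3,-0.7,0],[-1,0.5,-2.9,36.7,0.6,-0.3,0],[-1,0.5,-2.9,36.6,2.5,0,0],[0,0,0,0,0,0,0],[0,0,0,0,0,0,0]]}}

```text
time: 1.92
tool_pos: [0.4345, 0.0569, 0.4286]
tcp_rot: [0.78, 0.598, 0.111, 0.147]
ft_force: [-1.3, -0.3, -1.4]
opening: 0.0851
```

```bash
python3 a.py
```

```text
t 1.92 dist 170.4 rot 14.4 n 5 q [ 0.62 -0.   -0.86  2.1   0.26  0.73 -0.67] open 0.0851 F [-1.3 -0.3 -1.4] M [-0.    0.43 -0.04]
[-0.79, 0.52, -2.72, 33.6, 5.3, 1.3, 0]
[-0.79, 0.52, -2.72, 33.3, 6.8, 1.6, 0]
[-0.79, 0.52, -2.72, 33.0, 8.4, 2.0, 0]
[-0.79, 0.52, -2.72, 32.5, 9.9, 2.5, 0]
[-0.79, 0.52, -2.72, 32.0, 11.4, 2.9, 0]
```

Call:
{"api": "play_rows", "payload": {"increments": [[-0.8,0.5,-2.7,33.6,5.3,1.3,0],[-0.8,0.5,-2.7,33.3,6.8,1.6,0],[-0.8,0.5,-2.7,33,8.4,2,0],[-0.8,0.5,-2.7,32.5,9.9,2.5,0],[-0.8,0.5,-2.7,32,11.4,2.9,0]]}}

```text
time: 2.33
tool_pos: [0.5064, 0.2096, 0.4309]
tcp_rot: [0.698, 0.682, 0.128, 0.178]
ft_force: [0.7, -0.9, 1.2]
opening: 0.0854
```

```bash
cat > look.py <<'E'
import sys
from plan import *
n=sys.argv[1]
s,R,p=cur()
c=arm.read_camera("wrist");cv2.imwrite(f"pics/{n}.png",c["pixels"])
np.savez(f"pics/{n}.npz",R=R,p=p,K=c["camera_matrix"],T=c["T_tool_cam"])
E
python3 a.py; python3 look.py w1
```

```text
t 2.33 dist 3.8 rot 0.9 n 1 q [ 0.28  0.29 -0.94  1.88  0.73  0.88 -1.04] open 0.0854 F [ 0.7 -0.9  1.2] M [ 0.    0.4  -0.03]
[0.23, 0.74, -0.42, 2.7, -1.9, -1.8, 0]
```

View pics/w1.png

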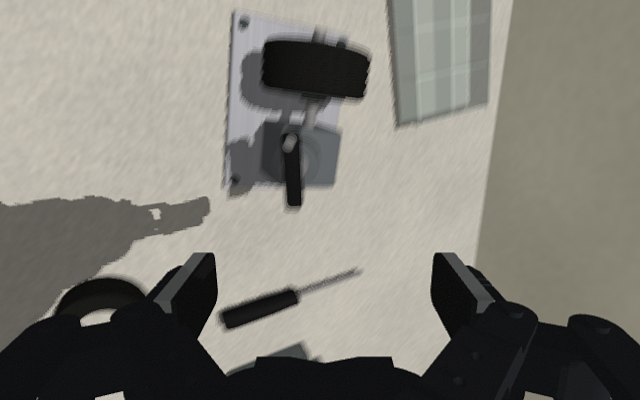

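The wrist view shows the wing bar at about (293,172), running vertically in the picture along tool x as wanted. The tyre wheel is above it at (315,68) and the driver below at (290,300).

```bash
cat > wray.py <<'E'
from plan import *
def wray(n,px):
    d=np.load(f"pics/{n}.npz");r=np.linalg.inv(d['K'])@np.r_[px,1]
    T=d['T'];o=d['p']+d['R']@T[:3,3];v=d['R']@T[:3,:3]@r
    return o,v/np.linalg.norm(v)
def wplane(n,px,P0,N):
    o,v=wray(n,px);return o+v*((P0-o)@N)/(v@N)
def wproj(n,X):
    d=np.load(f"pics/{n}.npz");T=d['T'];y=T[:3,:3].T@(d['R'].T@(X-d['p'])-T[:3,3]);q=d['K']@y;return q[:2]/q[2]
E
python3 - <<'E'
from wray import *
for q in((293,172),(291,141),(294,206)): print(wplane("w1",q,HEAD+AX*.014,AX)-AX*.014)
print(wproj("w1",HEAD))
R=Rtool(-AX,np.cross([0,1.,0],AX))
plan(R,HEAD+AX*(.155+.10),0,maxmm=28)
E
```

```text
[0.6231 0.1951 0.1243]
[0.623  0.2198 0.1226]
[0.6223 0.1667 0.1259]
[288.8529 167.9704]
t 2.38 dist 77.9 rot 0.5 n 3 q [ 0.27  0.3  -0.94  1.87  0.73  0.88 -1.04] open 0.0857 F [-6.1  0.4 -3.2] M [ 0.07  0.77 -0.01]
[0.11, 0.13, -0.0, 0.4, -9.5, 24.2, 0]
[0.11, 0.13, -0.0, 0.4, -9.4, 24.2, 0]
[0.11, 0.13, -0.0, 0.3, -9.4, 24.2, 0]
```

Call:
{"api": "play_rows", "payload": {"increments": [[0.1,0.1,0,0.4,-9.5,24.2,0],[0.1,0.1,0,0.4,-9.4,24.2,0],[0.1,0.1,0,0.4,-9.4,24.2,0],[0,0,0,0,0,0,0],[0,0,0,0,0,0,0]]}}

```text
time: 2.8
tool_pos: [0.5136, 0.2125, 0.3503]
tcp_rot: [0.694, 0.687, 0.129, 0.172]
ft_force: [-0.4, 0.0, 1.2]
opening: 0.0852
```

```bash
python3 look.py w2; python3 - <<'E'
from wray import *
print(wproj("w2",HEAD),wproj("w2",HEAD+AX*.014))
R=Rtool(-AX,np.cross([0,1.,0],AX)); plan(R,HEAD+AX*.255,0)
E
```

```text
[323.9753 207.8821] [323.9674 214.7236]
t 2.85 dist 3.5 rot 0.2 n 1 q [ 0.19  0.41 -0.85  1.95  0.9   0.77 -1.2 ] open 0.0853 F [ 0.4 -0.3 -1. ] M [ 0.    0.47 -0.04]
[-0.12, 0.04, 0.1, -1.2, 0.3, -3.3, 0]
```

View pics/w2.png

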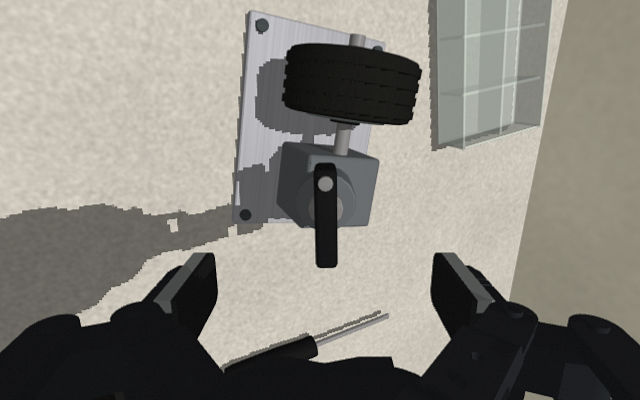

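Sharp view: the bar runs from (325,163) to (327,267) with its centre at (326,215). My prediction was (324,215), so I go in.

Call:
{"api": "play_rows", "payload": {"increments": [[0,0,0,-0.6,0.8,25,0],[0,0,0,-0.6,0.8,25,0],[0,0,0,0,0,22,0],[0,0,0,0,0,15,0],[0,0,0,0,0,0,0]], "squeeze": 40}}

```text
time: 3.27
tool_pos: [0.5555, 0.2038, 0.2792]
tcp_rot: [0.696, 0.683, 0.133, 0.177]
ft_force: [-0.7, -0.7, 0.1]
opening: 0.0854
```

```bash
cat > b.py <<'E'
from plan import *
H2=HEAD+np.array([.0013,0,.0006])
R=Rtool(-AX,np.cross([0.02,1.,0],AX)); plan(R,H2+AX*.159,0)
E
python3 b.py;python3 look.py w3
```

```text
t 3.27 dist 12.3 rot 1.0 n 1 q [ 0.11  0.56 -0.73  1.92  1.09  0.7  -1.33] open 0.0854 F [-0.7 -0.7  0.1] M [0.07 0.47 0.  ]
[0.56, 0.15, 0.81, 2.2, -6.7, 10.1, 0]
```

View pics/w3.png

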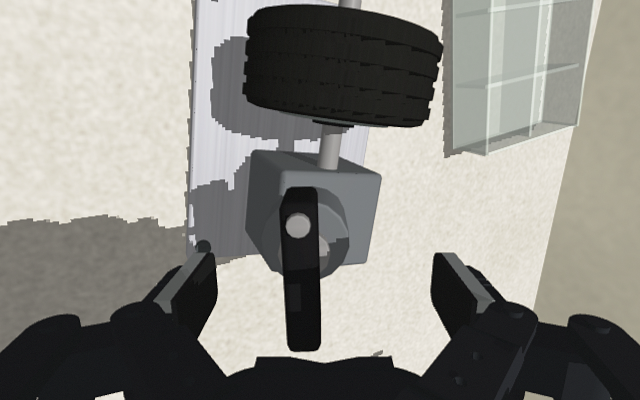

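The bar is now left of the tool axis, centred at about (301,270). That matches the computed offset of 6.7 mm in -y, so I correct it and finish the descent.

Call:
{"api": "play_rows", "payload": {"increments": [[0.3,0,0.4,1.5,-6,1,0],[0,0,0.4,1,-1.5,6,0],[0,0,0,0,0,4,0],[0,0,0,0,0,0,0],[0,0,0,0,0,0,0]]}}

```text
time: 3.73
tool_pos: [0.5528, 0.2067, 0.2724]
tcp_rot: [0.701, 0.677, 0.136, 0.176]
ft_force: [-0.1, 0.9, -0.6]
opening: 0.0856
```

```bash
python3 b.py
```

```text
t 3.73 dist 5.5 rot 0.7 n 1 q [ 0.1   0.56 -0.72  1.92  1.11  0.69 -1.37] open 0.0856 F [-0.1  0.9 -0.6] M [0.07 0.42 0.02]
[0.68, 0.05, -0.17, -1.1, -1.3, 5.2, 0]
```

Call:
{"api": "play_rows", "payload": {"increments": [[0.6,0,0,-1,-1.2,4,0],[0,0,0,0,0,1,120],[0,0,0,0,0,0,255],[0,0,0,0,0,0,255],[0,0,0,0,0,0,255]]}}

```text
time: 4.15
tool_pos: [0.554, 0.2054, 0.2676]
tcp_rot: [0.702, 0.678, 0.132, 0.172]
ft_force: [0.2, -0.2, 0.4]
opening: 0.039
```

```bash
python3 b.py;python3 look.py w4
```

```text
t 4.15 dist 0.5 rot 0.2 n 1 q [ 0.1   0.57 -0.72  1.92  1.11  0.69 -1.36] open 0.039 F [ 0.2 -0.2  0.4] M [0.09 0.43 0.01]
[0.05, 0.04, -0.16, -0.1, -0.4, 0.4, 0]
```

View pics/w4.png

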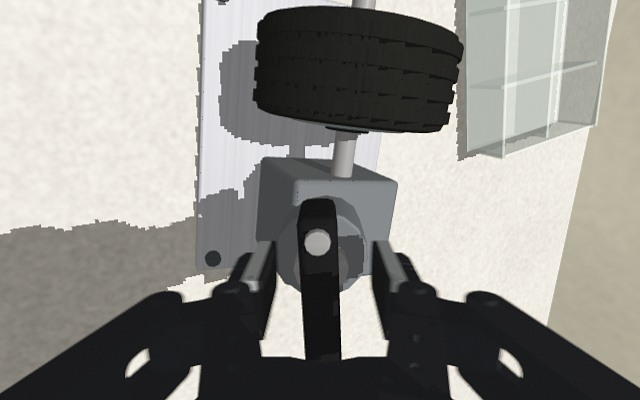

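The bar at x≈300–340 is centred between the closing pads (270 and 372). I keep closing.

Call:
{"api": "play_rows", "payload": {"increments": [[0,0,0,0,0,0,255],[0,0,0,0,0,0,255],[0,0,0,0,0,0,255],[0,0,0,0,0,0,255],[0,0,0,0,0,0,255]]}}

```text
time: 4.62
tool_pos: [0.5529, 0.2056, 0.2676]
tcp_rot: [0.702, 0.678, 0.132, 0.172]
ft_force: [1.2, 0.2, 0.1]
opening: 0.0202
```

```bash
cat > st.py <<'E'
from plan import *
s,R,p=cur()
a=lambda: 0
x=R[:,0];e1=np.cross([0,1.,0],AX);e1/=np.linalg.norm(e1);e2=np.cross(AX,e1)
ang=np.degrees(np.arctan2(x@e2,x@e1))   # tool-x angle about AX
o=p-0
d=p-(HEAD+np.array([.0013,0,.0006]));lat=d-AX*(d@AX)
M=s['ft_torque'];F=s['ft_force']
print('t',round(s['time'],2),'ang',round(ang,2),'ax',round(d@AX,4),'lat tool(mm)',(R.T@lat*1000).round(1),'tilt',round(np.degrees(np.arccos(-R[:,2]@AX)),2),'F',F.round(1),'Mz(ax)',round(M@AX,3),'M',M.round(2),'open',round(s['opening'],4),'q',s['joint_pos'].round(2))
E
python3 st.py
```

```text
t 4.62 ang 88.83 ax 0.1598 lat tool(mm) [ 0.2 -0.6 -0. ] tilt 0.1 F [1.2 0.2 0.1] Mz(ax) -0.043 M [ 0.08  0.51 -0.04] open 0.0202 q [ 0.1   0.57 -0.72  1.92  1.11  0.69 -1.36]
```

Call:
{"api": "play_rows", "payload": {"increments": [[0,0,0,0,0,0,255],[0,0,0,0,0,0,255],[0,0,0,0,0,0,255],[0,0,0,0,0,0,255],[0,0,1.5,0,0,0,255]]}}

```text
time: 5.03
tool_pos: [0.553, 0.2056, 0.2676]
tcp_rot: [0.711, 0.669, 0.134, 0.17]
ft_force: [0.3, -0.6, 1.0]
opening: 0.02
```

```bash
python3 st.py
```

```text
t 5.03 ang 87.33 ax 0.1598 lat tool(mm) [ 0.2 -0.6 -0. ] tilt 0.09 F [ 0.3 -0.6  1. ] Mz(ax) 0.155 M [-0.07  0.41  0.11] open 0.02 q [ 0.1   0.57 -0.71  1.92  1.1   0.69 -1.39]
```

```bash
python3 look.py w5
```

```text
(no output)
```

View pics/w5.png

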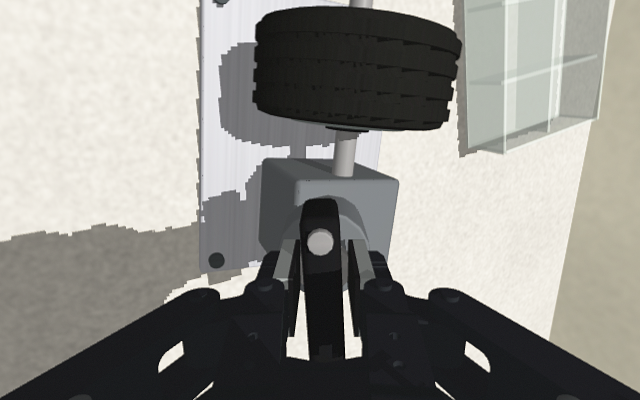

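Pads are on both sides of the bar (302–342), which stays aligned with the tool axis. Axial torque reads about 0.15, so I turn clockwise.

Call:
{"api": "play_rows", "payload": {"increments": [[0,0,5,0,0,0,255],[0,0,5,0,0,0,255],[0,0,5,0,0,0,255],[0,0,5,0,0,0,255],[0,0,5,0,0,0,255]]}}

```text
time: 5.5
tool_pos: [0.554, 0.2052, 0.2681]
tcp_rot: [0.845, 0.489, 0.17, 0.135]
ft_force: [2.4, -0.1, -0.3]
opening: 0.0201
```

```bash
python3 st.py; python3 look.py w6
```

```text
t 5.5 ang 60.94 ax 0.1598 lat tool(mm) [0.1 0.6 0. ] tilt 0.12 F [ 2.4 -0.1 -0.3] Mz(ax) 0.157 M [-0.12  0.18  0.11] open 0.0201 q [ 0.05  0.55 -0.65  1.92  1.06  0.66 -1.82]
```

View pics/w6.png

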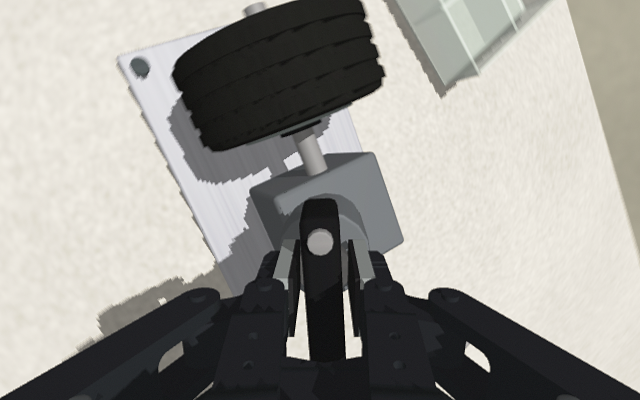

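The wing turns with the tool (still vertical in view, button at (320,242)) while the stand rotates in the picture. Continuing.

Call:
{"api": "play_rows", "payload": {"increments": [[0,0,5,0,0,0,255],[0,0,5,0,0,0,255],[0,0,5,0,0,0,255],[0,0,5,0,0,0,255],[0,0,0,0,0,0,255]]}}

```text
time: 5.97
tool_pos: [0.5546, 0.2046, 0.2685]
tcp_rot: [0.919, 0.327, 0.192, 0.103]
ft_force: [1.2, 0.6, -0.5]
opening: 0.0206
```

```bash
python3 st.py
```

```text
t 5.97 ang 39.99 ax 0.1599 lat tool(mm) [0.5 1.4 0. ] tilt 0.23 F [ 1.2  0.6 -0.5] Mz(ax) 0.031 M [0.08 0.51 0.04] open 0.0206 q [ 0.01  0.53 -0.59  1.92  1.03  0.63 -2.17]
```

Call:
{"api": "play_rows", "payload": {"increments": [[0,0,3,0,0,0,255],[0,0,3,0,0,0,255],[0,0,3,0,0,0,255],[0,0,3,0,0,0,255],[0,0,3,0,0,0,255]]}}

```text
time: 6.38
tool_pos: [0.5549, 0.2042, 0.2686]
tcp_rot: [0.953, 0.211, 0.204, 0.079]
ft_force: [0.3, -0.9, 0.9]
opening: 0.0198
```

```bash
python3 st.py; python3 look.py w7
```

```text
t 6.38 ang 25.76 ax 0.1598 lat tool(mm) [1.  1.8 0. ] tilt 0.3 F [ 0.3 -0.9  0.9] Mz(ax) 0.149 M [-0.26  0.3   0.02] open 0.0198 q [-0.02  0.52 -0.55  1.92  1.01  0.62 -2.4 ]
```

View pics/w7.png

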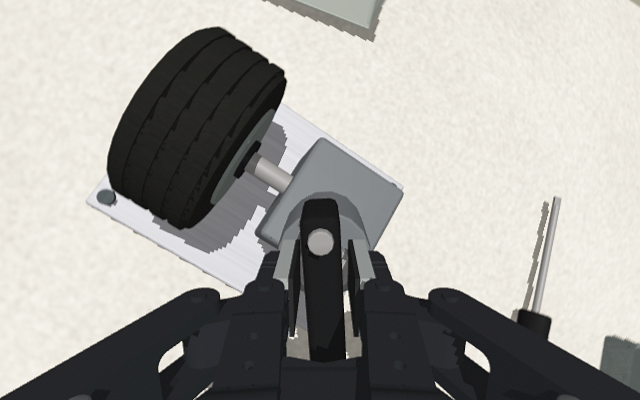

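Call:
{"api": "play_rows", "payload": {"increments": [[0,0,3,0,0,0,255],[0,0,3,0,0,0,255],[0,0,3,0,0,0,255],[0,0,3,0,0,0,255],[0,0,3,0,0,0,255]]}}

```text
time: 6.85
tool_pos: [0.5551, 0.2037, 0.2687]
tcp_rot: [0.972, 0.09, 0.212, 0.054]
ft_force: [-0.3, -2.0, 1.7]
opening: 0.0205
```

```bash
python3 st.py; python3 look.py w8
```

```text
t 6.85 ang 11.43 ax 0.1598 lat tool(mm) [1.5 2.  0. ] tilt 0.38 F [-0.3 -2.   1.7] Mz(ax) 0.144 M [-0.3   0.35 -0.  ] open 0.0205 q [-0.06  0.52 -0.5   1.93  0.98  0.6  -2.64]
```

View pics/w8.png

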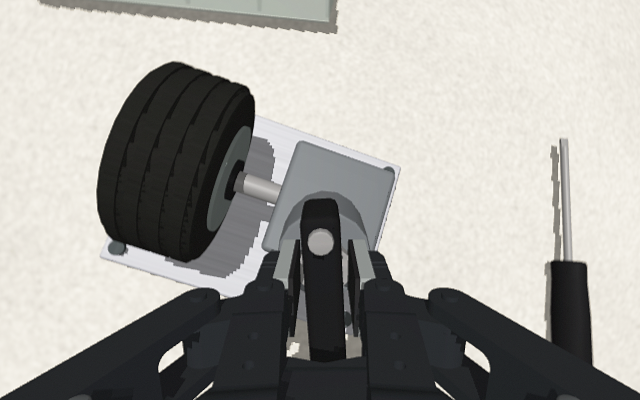

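No stop after 77° and joint 7 is near its limit. I open a little, back out, turn the hand half a turn and regrip.

Call:
{"api": "play_rows", "payload": {"increments": [[0,0,0,0,0,0,150],[0,0,0,0,0,0,150],[0,0,0,0,0,-12,150],[0,0,0,0,0,-25,150],[0,0,0,0,0,-25,100]]}}

```text
time: 7.32
tool_pos: [0.5276, 0.2076, 0.3229]
tcp_rot: [0.972, 0.097, 0.208, 0.056]
ft_force: [0.3, 0.3, 1.4]
opening: 0.0462
```

```bash
python3 st.py; python3 look.py w9
```

```text
t 7.32 ang 12.2 ax 0.2207 lat tool(mm) [-0.7  1.4  0. ] tilt 0.45 F [0.3 0.3 1.4] Mz(ax) -0.008 M [0.1  0.46 0.  ] open 0.0462 q [-0.01  0.41 -0.59  1.95  0.85  0.67 -2.52]
```

View pics/w9.png

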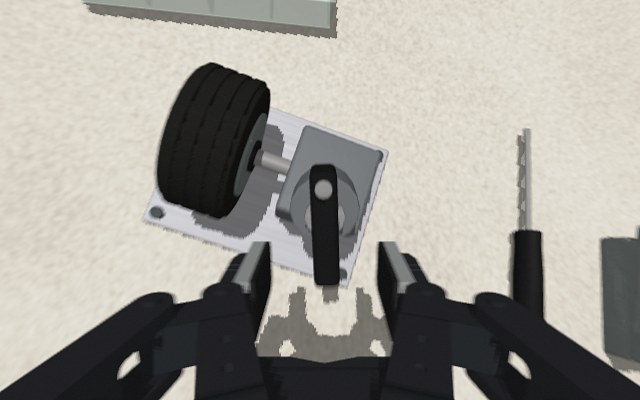

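Call:
{"api": "play_rows", "payload": {"increments": [[0,0,-7,0,0,0,60],[0,0,-7,0,0,0,60],[0,0,-7,0,0,0,60],[0,0,-7,0,0,0,60],[0,0,-7,0,0,0,60]]}}

```text
time: 7.78
tool_pos: [0.5241, 0.2112, 0.3343]
tcp_rot: [0.893, 0.392, 0.187, 0.117]
ft_force: [0.5, -0.3, 0.0]
opening: 0.0655
```

Call:
{"api": "play_rows", "payload": {"increments": [[0,0,-7,0,0,0,60],[0,0,-7,0,0,0,60],[0,0,-7,0,0,0,60],[0,0,-7,0,0,0,60],[0,0,-7,0,0,0,60]]}}

```text
time: 8.2
tool_pos: [0.5222, 0.2124, 0.3381]
tcp_rot: [0.729, 0.647, 0.143, 0.169]
ft_force: [-0.5, 0.1, -1.2]
opening: 0.0654
```

```bash
python3 st.py
```

```text
t 8.2 ang 83.96 ax 0.237 lat tool(mm) [2.5 0.8 0. ] tilt 0.62 F [-0.5  0.1 -1.2] Mz(ax) 0.02 M [0.06 0.44 0.02] open 0.0654 q [ 0.16  0.43 -0.81  1.94  0.94  0.75 -1.34]
```

Call:
{"api": "play_rows", "payload": {"increments": [[0,0,-7,0,0,0,60],[0,0,-7,0,0,0,60],[0,0,-7,0,0,0,60],[0,0,-7,0,0,0,60],[0,0,-7,0,0,0,60]]}}

```text
time: 8.62
tool_pos: [0.5204, 0.2135, 0.3417]
tcp_rot: [0.495, 0.84, 0.085, 0.206]
ft_force: [-0.3, -0.2, 0.0]
opening: 0.0654
```

Call:
{"api": "play_rows", "payload": {"increments": [[0,0,-7,0,0,0,60],[0,0,-7,0,0,0,60],[0,0,-7,0,0,0,60],[0,0,-7,0,0,0,60],[0,0,-7,0,0,0,60]]}}

```text
time: 9.03
tool_pos: [0.5185, 0.2145, 0.3453]
tcp_rot: [0.212, 0.951, 0.018, 0.224]
ft_force: [-0.0, 0.8, 0.4]
opening: 0.0654
```

```bash
cat > c.py <<'E'
from plan import *
import sys
def Rang(a):
    e1=np.cross([0,1.,0],AX);e1/=np.linalg.norm(e1);e2=np.cross(AX,e1);a=np.radians(a)
    x=e1*np.cos(a)+e2*np.sin(a);return np.c_[x,np.cross(-AX,x),-AX]
H2=HEAD+np.array([.0013,0,.0006])
if __name__=='__main__':
    plan(Rang(float(sys.argv[1])),H2+AX*float(sys.argv[2]),int(sys.argv[3]),maxmm=20)
E
python3 st.py;python3 c.py 191.4 .237 60
```

```text
t 9.03 ang 155.58 ax 0.2452 lat tool(mm) [1.  3.9 0. ] tilt 0.94 F [-0.   0.8  0.4] Mz(ax) 0.015 M [0.08 0.47 0.02] open 0.0654 q [ 0.3   0.49 -1.01  1.94  1.05  0.84 -0.16]
t 9.03 dist 9.1 rot 35.8 n 6 q [ 0.3   0.49 -1.01  1.94  1.05  0.84 -0.16] open 0.0654 F [-0.   0.8  0.4] M [0.08 0.47 0.02]
[0.01, 0.16, -5.97, -0.1, -0.7, 1.4, 60]
[0.01, 0.16, -5.97, -0.1, -0.7, 1.4, 60]
[0.01, 0.16, -5.97, -0.0, -0.7, 1.4, 60]
[0.01, 0.16, -5.97, 0.1, -0.7, 1.4, 60]
[0.01, 0.16, -5.97, 0.1, -0.7, 1.4, 60]
```

Call:
{"api": "play_rows", "payload": {"increments": [[0,0.2,-7,0,-0.7,1.4,60],[0,0.2,-7,0,-0.7,1.4,60],[0,0.2,-7,0,-0.7,1.4,60],[0,0.2,-7,0,-0.7,1.4,60],[0,0.2,-7,0,-0.7,1.4,60]]}}

```text
time: 9.45
tool_pos: [0.5191, 0.2117, 0.3427]
tcp_rot: [-0.09, 0.972, -0.05, 0.212]
ft_force: [-0.3, 0.1, -1.2]
opening: 0.0651
```

```bash
python3 st.py;python3 c.py 191.4 .237 60;python3 look.py w10
```

```text
t 9.45 ang -168.62 ax 0.2424 lat tool(mm) [-0.4  1.2  0. ] tilt 0.2 F [-0.3  0.1 -1.2] Mz(ax) 0.038 M [0.01 0.46 0.02] open 0.0651 q [ 0.37  0.55 -1.11  1.94  1.1   0.9   0.45]
t 9.45 dist 5.5 rot 0.2 n 1 q [ 0.37  0.55 -1.11  1.94  1.1   0.9   0.45] open 0.0651 F [-0.3  0.1 -1.2] M [0.01 0.46 0.02]
[0.05, 0.19, -0.02, 0.4, -1.2, 5.4, 60]
```

View pics/w10.png

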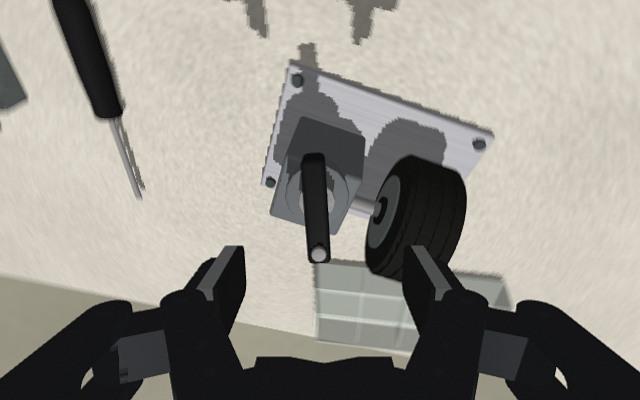

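```bash
python3 - <<'E'
from wray import *
H2=HEAD+np.array([.0013,0,.0006])
print(wproj("w10",H2+AX*.014),wproj("w9",H2+AX*.014))
C=[wplane(n,q,H2+AX*.014,AX)-AX*.014 for n,q in(("w10",(316,208)),("w9",(325,225)),("w2",(326,215)))]
print(C)
E
```

```text
[322.5833 215.7851] [317.0834 229.4494]
[array([0.6167, 0.191 , 0.1216]), array([0.6232, 0.1921, 0.1246]), array([0.6201, 0.1954, 0.1229])]
```

Call:
{"api": "play_rows", "payload": {"increments": [[0,0.2,0,0.4,-1.2,5,115],[0,0,0,0.4,-0.4,20,115],[0,0,0,0.4,-0.4,20,115],[0,0,0,0,-0.4,20,115],[0,0,0,0,0,0,115]]}}

```text
time: 9.92
tool_pos: [0.5465, 0.2045, 0.2832]
tcp_rot: [-0.09, 0.972, -0.051, 0.212]
ft_force: [0.3, -0.0, -0.5]
opening: 0.047
```

```bash
python3 st.py;python3 c.py 191.4 .159 110;python3 look.py w11
```

```text
t 9.92 ang -168.7 ax 0.1766 lat tool(mm) [ 0.3 -1.9  0. ] tilt 0.14 F [ 0.3 -0.  -0.5] Mz(ax) 0.015 M [0.05 0.52 0.01] open 0.047 q [ 0.3   0.65 -1.    1.93  1.23  0.85  0.37]
t 9.92 dist 17.7 rot 0.2 n 1 q [ 0.3   0.65 -1.    1.93  1.23  0.85  0.37] open 0.047 F [ 0.3 -0.  -0.5] M [0.05 0.52 0.01]
[-0.05, 0.13, -0.1, -0.2, 1.9, 17.6, 110]
```

View pics/w11.png

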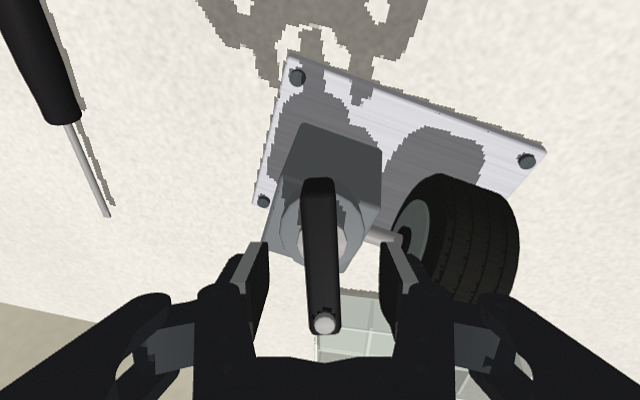

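The bar runs (318,180)–(324,330) and is centred between the pads (268 and 382), clear of the wheel. I finish the descent and close.

Call:
{"api": "play_rows", "payload": {"increments": [[0,0,0,0,1,10,115],[0,0,0,0,0,7,115],[0,0,0,0,0,0,255],[0,0,0,0,0,0,255],[0,0,0,0,0,0,255]], "squeeze": 40}}

```text
time: 10.38
tool_pos: [0.5534, 0.2041, 0.2716]
tcp_rot: [-0.087, 0.972, -0.053, 0.213]
ft_force: [-12.1, -15.0, 18.5]
opening: 0.0135
```

Call:
{"api": "play_rows", "payload": {"increments": [[0,0,0,0,0,0,255],[0,0,0,0,0,0,255],[0,0,0,0,0,0,255],[0,0,0,0,0,0,255],[0,0,0,0,0,0,255]]}}

```text
time: 10.8
tool_pos: [0.5532, 0.2035, 0.272]
tcp_rot: [-0.086, 0.972, -0.052, 0.213]
ft_force: [6.6, 1.6, -9.8]
opening: 0.0131
```

```bash
python3 st.py
```

```text
t 10.8 ang -169.05 ax 0.1635 lat tool(mm) [-1.1 -2.4  0. ] tilt 0.41 F [ 6.6  1.6 -9.8] Mz(ax) 0.132 M [0.5  0.17 0.36] open 0.0131 q [ 0.28  0.67 -0.98  1.92  1.26  0.84  0.35]
```

Call:
{"api": "play_rows", "payload": {"increments": [[0,0,2,0,0,0,255],[0,0,2,0,0,0,255],[0,0,2,0,0,0,255],[0,0,2,0,0,0,255],[0,0,2,0,0,0,255]]}}

```text
time: 11.22
tool_pos: [0.5533, 0.2027, 0.2721]
tcp_rot: [0.002, 0.976, -0.032, 0.217]
ft_force: [4.6, 1.9, -9.8]
opening: 0.0131
```

```bash
python3 st.py;python3 look.py w12
```

```text
t 11.22 ang -179.47 ax 0.1635 lat tool(mm) [-1.6 -2.9  0. ] tilt 0.36 F [ 4.6  1.9 -9.8] Mz(ax) 0.184 M [0.31 0.16 0.33] open 0.0131 q [ 0.28  0.67 -0.96  1.92  1.25  0.83  0.17]
```

View pics/w12.png

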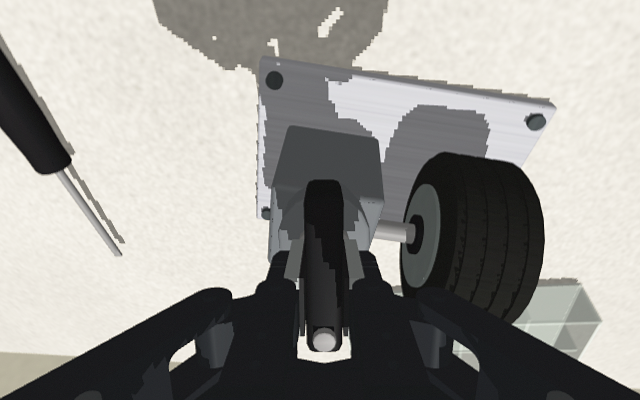

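Call:
{"api": "play_rows", "payload": {"increments": [[0,0,2,0,0.5,0,255],[0,0,2,0,0.5,0,255],[0,0,2,0,0.5,0,255],[0,0,2,0,0,0,255],[0,0,2,0,0,0,255]]}}

```text
time: 11.68
tool_pos: [0.5534, 0.2026, 0.2722]
tcp_rot: [0.093, 0.971, -0.013, 0.219]
ft_force: [5.9, 2.3, -10.3]
opening: 0.0136
```

```bash
python3 st.py
```

```text
t 11.68 ang 169.87 ax 0.1636 lat tool(mm) [-2.2 -2.6  0. ] tilt 0.42 F [  5.9   2.3 -10.3] Mz(ax) 1.172 M [0.14 0.18 1.35] open 0.0136 q [ 0.26  0.66 -0.94  1.92  1.24  0.82 -0.01]
```

```bash
python3 look.py w13;python3 st.py; python3 - <<'E'
import cv2
im=cv2.imread('pics/w13.png')[160:360,250:400];cv2.imwrite('pics/w13z.png',cv2.convertScaleAbs(cv2.resize(im,None,fx=3,fy=3,interpolation=cv2.INTER_CUBIC),alpha=2,beta=20))
im=cv2.imread('pics/w12.png')[160:360,250:400];cv2.imwrite('pics/w12z.png',cv2.convertScaleAbs(cv2.resize(im,None,fx=3,fy=3,interpolation=cv2.INTER_CUBIC),alpha=2,beta=20))
E
```

```text
t 11.73 ang 169.72 ax 0.1636 lat tool(mm) [-2.2 -2.6  0. ] tilt 0.42 F [  7.2   1.4 -11.3] Mz(ax) 1.178 M [-0.01  0.17  1.28] open 0.0133 q [ 0.26  0.66 -0.94  1.92  1.24  0.82 -0.01]
```

View pics/w13z.png

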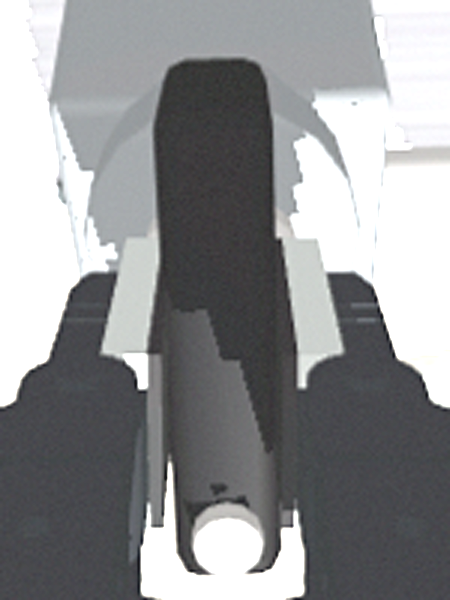

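View pics/w12z.png

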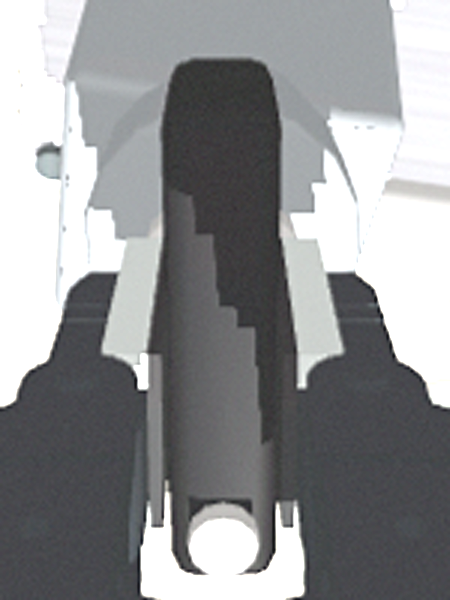

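Bottomed: axial torque jumped from 0.18 to 1.18 N m. The bar's far end now sits about 1.3° off the tool axis, so the stop corresponds to tool angle ≈171.0° and a quarter turn back is 261° (-99°). I back off.

Call:
{"api": "play_rows", "payload": {"increments": [[0,0,-4,0,0,0,255],[0,0,-6,0,0,0,255],[0,0,-6,0,0,0,255],[0,0,-6,0,0,0,255],[0,0,-6,0,0,0,255]]}}

```text
time: 12.15
tool_pos: [0.5533, 0.2032, 0.2721]
tcp_rot: [-0.151, 0.964, -0.065, 0.209]
ft_force: [6.7, 3.5, -12.7]
opening: 0.0133
```

```bash
python3 st.py
```

```text
t 12.15 ang -161.46 ax 0.1636 lat tool(mm) [-0.8 -2.7  0. ] tilt 0.28 F [  6.7   3.5 -12.7] Mz(ax) -0.068 M [1.02 0.18 0.38] open 0.0133 q [ 0.29  0.68 -0.99  1.92  1.27  0.85  0.48]
```

Call:
{"api": "play_rows", "payload": {"increments": [[0,0,-6,0,0,0,255],[0,0,-6,0,0,0,255],[0,0,-6,0,0,0,255],[0,0,-6,0,0,0,255],[0,0,-6,0,0,0,255]]}}

```text
time: 12.57
tool_pos: [0.5527, 0.2039, 0.2717]
tcp_rot: [-0.407, 0.887, -0.116, 0.184]
ft_force: [4.9, 4.1, -11.8]
opening: 0.013
```

```bash
python3 st.py
```

```text
t 12.57 ang -129.99 ax 0.1636 lat tool(mm) [ 0.7 -1.8 -0. ] tilt 0.32 F [  4.9   4.1 -11.8] Mz(ax) -0.152 M [0.85 0.4  0.2 ] open 0.013 q [ 0.32  0.71 -1.04  1.92  1.3   0.88  1.02]
```

Call:
{"api": "play_rows", "payload": {"increments": [[0,0,-6,0,0,0,255],[0,0,-6,0,0,0,255],[0,0,-6,0,0,0,255],[0,0,-6,0,0,0,255],[0,0,-5,0,0,0,255]]}}

```text
time: 12.98
tool_pos: [0.5518, 0.2041, 0.2713]
tcp_rot: [-0.627, 0.749, -0.158, 0.147]
ft_force: [3.4, 1.7, -9.8]
opening: 0.0134
```

```bash
python3 st.py
```

```text
t 12.98 ang -99.49 ax 0.1636 lat tool(mm) [ 1.4 -0.2 -0. ] tilt 0.46 F [ 3.4  1.7 -9.8] Mz(ax) -0.103 M [0.57 0.52 0.11] open 0.0134 q [ 0.35  0.74 -1.08  1.92  1.32  0.91  1.54]
```

Call:
{"api": "play_rows", "payload": {"increments": [[0,0,0,0,0,0,255],[0,0,0,0,0,0,255],[0,0,0,0,0,0,150],[0,0,0,0,0,0,150],[0,0,0,0,0,0,150]]}}

```text
time: 13.4
tool_pos: [0.5518, 0.2042, 0.2723]
tcp_rot: [-0.625, 0.75, -0.158, 0.148]
ft_force: [-0.1, 0.8, -0.3]
opening: 0.0354
```

```bash
python3 st.py; python3 look.py w14
```

```text
t 13.4 ang -99.79 ax 0.1645 lat tool(mm) [ 1.3 -0.6 -0. ] tilt 0.52 F [-0.1  0.8 -0.3] Mz(ax) 0.005 M [ 0.05  0.47 -0.  ] open 0.0354 q [ 0.35  0.74 -1.09  1.92  1.32  0.91  1.54]
```

View pics/w14.png

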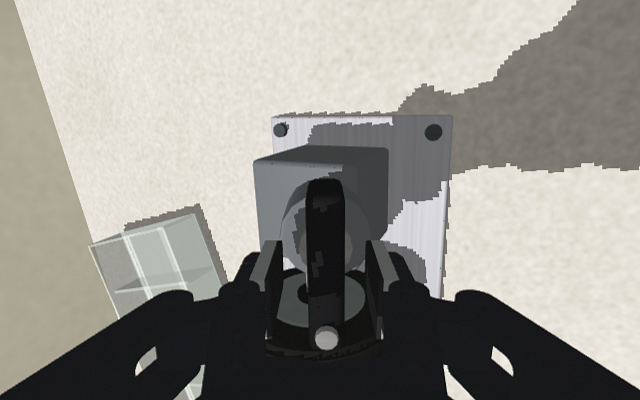

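The wing still lies along the tool axis, (325,180)–(326,345), at -99.8° with the pads open. That is about 90° from the stop. I retract along the screw axis.

Call:
{"api": "play_rows", "payload": {"increments": [[0,0,0,0,0,-10,150],[0,0,0,0,0,-28,150],[0,0,0,0,0,-35,0],[0,0,0,0,0,-35,0],[0,0,0,0,0,-20,0]]}}

```text
time: 13.87
tool_pos: [0.4952, 0.2116, 0.3904]
tcp_rot: [-0.624, 0.752, -0.155, 0.145]
ft_force: [0.2, -0.6, -0.1]
opening: 0.0702
```

```bash
cat > lev.py <<'E'
from plan import *
by=0.07
PIV=np.array([.614,-.1545,.082])
BX=np.array([np.cos(by),np.sin(by),0]);BY=np.array([-np.sin(by),np.cos(by),0])
def L(deg): # deg from vertical, + to back
    a=np.radians(deg);return BX*np.sin(a)+np.array([0,0,1])*np.cos(a)
def LR(deg): return Rtool(-L(deg),BY)
E
cat > d.py <<'E'
from lev import *
import sys
deg,d,g=float(sys.argv[1]),float(sys.argv[2]),int(sys.argv[3])
mm=float(sys.argv[4]) if len(sys.argv)>4 else 38
off=np.array(eval(sys.argv[5])) if len(sys.argv)>5 else np.zeros(3)
plan(LR(deg),PIV+off+L(deg)*d,g,maxmm=mm)
E
python3 st.py;python3 d.py -30 .345 0
python3 - <<'E'
from h import *
c=cams()
for n in c: cv2.imwrite(f"pics/{n}1.png",c[n]["pixels"])
t=c["top"]["pixels"];s=c["scene"]["pixels"]
a=cv2.resize(t[140:220,165:265],(500,400),interpolation=cv2.INTER_CUBIC)
cv2.imwrite("pics/t1b.png",cv2.convertScaleAbs(a,alpha=1.6,beta=25))
E
```

```text
t 13.87 ang -99.91 ax 0.2957 lat tool(mm) [ 2.3  1.2 -0. ] tilt 0.65 F [ 0.2 -0.6 -0.1] Mz(ax) 0.013 M [0.05 0.44 0.01] open 0.0702 q [ 0.47  0.48 -1.24  1.94  0.99  0.95  1.72]
t 13.87 dist 382.1 rot 76.9 n 11 q [ 0.47  0.48 -1.24  1.94  0.99  0.95  1.72] open 0.0702 F [ 0.2 -0.6 -0.1] M [0.05 0.44 0.01]
[-0.0, -0.73, 6.96, 34.7, -1.2, 0.6, 0]
[-0.0, -0.73, 6.96, 34.3, -5.4, 0.1, 0]
[-0.0, -0.73, 6.96, 33.4, -9.5, -0.3, 0]
[-0.0, -0.73, 6.96, 32.0, -13.5, -0.7, 0]
[-0.0, -0.73, 6.96, 30.1, -17.3, -1.1, 0]
```

View pics/scene1.png

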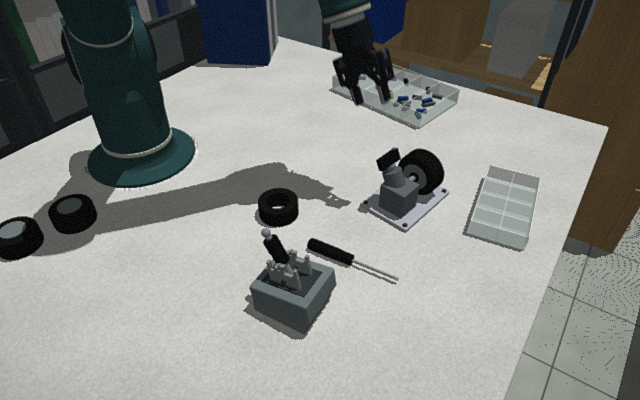

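The scene picture shows the stand's wing free, and the tyre (278,207) and driver (350,260) where they were. Moving to above the lever.

Call:
{"api": "play_rows", "payload": {"increments": [[0,-0.7,7,34.7,-1.2,0.6,0],[0,-0.7,7,34.3,-5.4,0,0],[0,-0.7,7,33.4,-9.5,-0.3,0],[0,-0.7,7,32,-13.5,-0.7,0],[0,-0.7,7,30,-17.3,-1.1,0]]}}

```text
time: 14.38
tool_pos: [0.4682, 0.0433, 0.3872]
tcp_rot: [-0.372, 0.899, -0.083, 0.214]
ft_force: [0.7, 0.4, 1.2]
opening: 0.0857
```

```bash
python3 d.py -30 .345 0
```

```text
t 14.38 dist 211.6 rot 41.5 n 6 q [ 0.97  0.23 -1.25  2.12  0.6   0.56  1.69] open 0.0857 F [0.7 0.4 1.2] M [0.06 0.43 0.02]
[0.02, -0.64, 6.88, 27.8, -21.7, -1.3, 0]
[0.02, -0.64, 6.88, 25.0, -24.9, -1.6, 0]
[0.02, -0.64, 6.88, 21.8, -27.7, -1.9, 0]
[0.02, -0.64, 6.88, 18.3, -30.1, -2.1, 0]
[0.02, -0.64, 6.88, 14.5, -32.0, -2.3, 0]
```

Call:
{"api": "play_rows", "payload": {"increments": [[0,-0.6,6.9,27.8,-21.7,-1.3,0],[0,-0.6,6.9,25,-24.9,-1.6,0],[0,-0.6,6.9,21.8,-27.7,-1.9,0],[0,-0.6,6.9,18.3,-30,-2.1,0],[0,-0.6,6.9,14.5,-32,-2.3,0]]}}

```text
time: 14.8
tool_pos: [0.4408, -0.1388, 0.3813]
tcp_rot: [-0.08, 0.964, -0.007, 0.254]
ft_force: [1.1, 0.8, -0.4]
opening: 0.0855
```

```bash
python3 d.py -30 .345 0
```

```text
t 14.8 dist 27.8 rot 5.7 n 1 q [ 1.44  0.21 -1.24  2.15  0.13  0.43  1.89] open 0.0855 F [ 1.1  0.8 -0.4] M [-0.02  0.44  0.  ]
[-0.4, -0.63, 5.64, 3.7, -27.6, 0.3, 0]
```

Call:
{"api": "play_rows", "payload": {"increments": [[-0.4,-0.6,5.6,4,-24,0,0],[0,0,0,0,-4,0,0],[0,0,0,0,0,0,0],[0,0,0,0,0,0,0],[0,0,0,0,0,0,0]]}}

```text
time: 15.22
tool_pos: [0.4384, -0.1746, 0.3793]
tcp_rot: [-0.023, 0.966, 0.01, 0.258]
ft_force: [0.6, 1.5, 0.0]
opening: 0.085
```

```bash
python3 d.py -30 .345 0;python3 look.py v1; python3 - <<'E'
from lev import *
from wray import wproj
print([wproj("v1",PIV+L(-30)*d).round(1) for d in(.1,.08,.064,.028)])
E
```

```text
t 15.22 dist 8.9 rot 1.2 n 1 q [ 1.48  0.25 -1.22  2.13  0.1   0.44  1.87] open 0.085 F [0.6 1.5 0. ] M [-0.03  0.53 -0.01]
[-0.18, -0.13, -1.19, -4.1, 7.8, 0.7, 0]
[array([338.5, 215.6]), array([337.4, 206.4]), array([336.6, 199.9]), array([335.2, 188. ])]
```

View pics/v1.png

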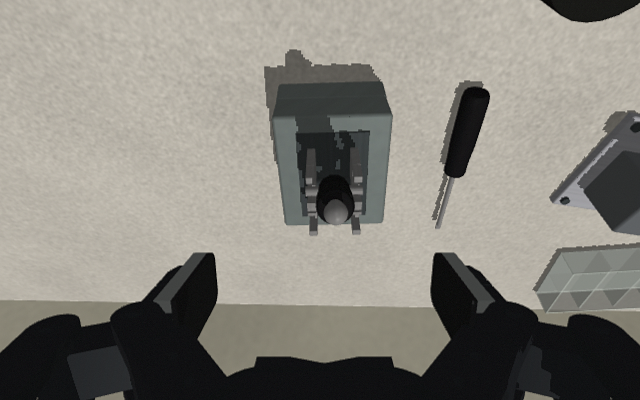

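The wrist view shows the lever tip at (336,210), where I predicted (338,212). The gate plates are at x≈312 and 356, the driver at (465,140). Joint 6 (0.44) is nearish its limit, so I try the swing in free air first.

```bash
sed -i 's/-.1545,.082/-.1555,.082/' lev.py; python3 d.py 14 .345 0
```

```text
t 15.27 dist 262.6 rot 43.9 n 7 q [ 1.48  0.25 -1.22  2.13  0.1   0.44  1.87] open 0.0855 F [-0.7  0.6 -0.8] M [ 0.01  0.49 -0.02]
[0.04, 6.27, -0.17, -34.8, 1.7, 13.8, 0]
[0.04, 6.27, -0.17, -36.1, 1.6, 10.0, 0]
[0.04, 6.27, -0.17, -37.0, 1.5, 6.0, 0]
[0.04, 6.27, -0.17, -37.4, 1.4, 1.9, 0]
[0.04, 6.27, -0.17, -37.4, 1.3, -2.2, 0]
```

Call:
{"api": "play_rows", "payload": {"increments": [[0,6.3,-0.2,-34.8,1.7,6,0],[0,6.3,-0.2,-36,1.6,4,0],[0,6.3,-0.2,-37,1.5,3,0],[0,6.3,-0.2,-37.4,1.4,1.9,0],[0,6.3,-0.2,-37.4,1.3,-2,0]]}}

```text
time: 15.68
tool_pos: [0.5682, -0.1609, 0.4205]
tcp_rot: [-0.034, 0.998, 0.005, 0.049]
ft_force: [-1.3, -0.9, 1.6]
opening: 0.0849
```

```bash
python3 d.py 14 .345 0
```

```text
t 15.68 dist 129.6 rot 19.7 n 4 q [ 0.92  0.46 -0.91  1.69  0.39  1.08  1.55] open 0.0849 F [-1.3 -0.9  1.6] M [-0.06  0.18 -0.03]
[0.09, 4.92, -0.03, -32.1, 0.6, 4.1, 0]
[0.09, 4.92, -0.03, -32.4, 0.6, 1.4, 0]
[0.09, 4.92, -0.03, -32.4, 0.6, -1.4, 0]
[0.09, 4.92, -0.03, -32.1, 0.6, -4.2, 0]
```

Joints move away from their limits in that direction, so the swing is feasible. Going back to the off-side hover.

```bash
python3 d.py -30 .30 0 33
```

```text
t 15.68 dist 130.4 rot 24.3 n 4 q [ 0.92  0.46 -0.91  1.69  0.39  1.08  1.55] open 0.0849 F [-1.3 -0.9  1.6] M [-0.06  0.18 -0.03]
[0.07, -6.08, -0.06, 27.8, 0.4, 17.0, 0]
[0.07, -6.08, -0.06, 29.5, 0.4, 14.0, 0]
[0.07, -6.08, -0.06, 30.8, 0.5, 10.8, 0]
[0.07, -6.08, -0.06, 31.7, 0.5, 7.4, 0]
```

Call:
{"api": "play_rows", "payload": {"increments": [[0,-6.1,0,28,0.4,14,0],[0,-6.1,0,30,0.4,13,0],[0,-6.1,0,31,0.5,11,0],[0,-6.1,0,32,0.5,9,0],[0,0,0,0,0,0,0]]}}

```text
time: 16.1
tool_pos: [0.4758, -0.1447, 0.3541]
tcp_rot: [-0.054, 0.969, 0.022, 0.241]
ft_force: [-0.8, -0.8, -0.8]
opening: 0.0856
```

```bash
python3 d.py -30 .30 0 33;python3 look.py v2; python3 - <<'E'
from lev import *
from wray import wproj
print([wproj("v2",PIV+L(-30)*d).round(1) for d in(.1,.092,.08,.064,.028)])
E
```

```text
t 16.1 dist 27.1 rot 3.5 n 1 q [ 1.22  0.34 -1.07  2.09  0.27  0.43  1.71] open 0.0856 F [-0.8 -0.8 -0.8] M [-0.12  0.58 -0.02]
[2.09, -2.04, 1.86, 17.8, -20.0, 4.0, 0]
[array([270.9, 213. ]), array([272.4, 208.8]), array([274.6, 203.1]), array([277.1, 196.4]), array([281.6, 184.5])]
```

View pics/v2.png

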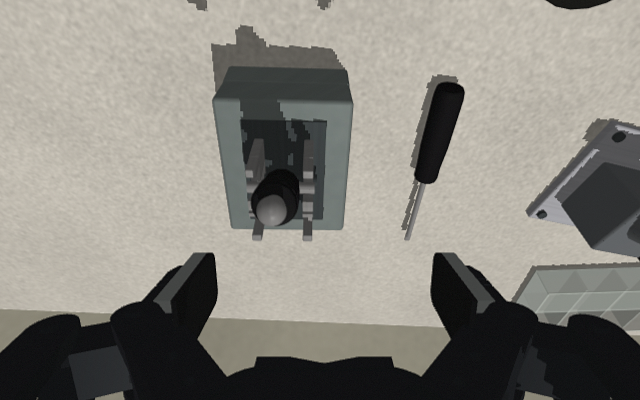

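The tip ball is at (271,208), predicted (272,209). I correct sideways before descending.

Call:
{"api": "play_rows", "payload": {"increments": [[1,-1,1,9,-10,2,0],[1,-1,1,9,-10,2,0],[0,0,0,0,0,0,0],[0,0,0,0,0,0,0],[0,0,0,0,0,0,0]]}}

```text
time: 16.57
tool_pos: [0.4692, -0.1624, 0.3471]
tcp_rot: [-0.037, 0.966, 0.009, 0.256]
ft_force: [0.3, 1.1, -0.4]
opening: 0.0853
```

```bash
python3 d.py -30 .30 0 33;python3 d.py -30 .219 0 20
```

```text
t 16.57 dist 8.0 rot 0.5 n 1 q [ 1.23  0.33 -1.03  2.11  0.29  0.37  1.69] open 0.0853 F [ 0.3  1.1 -0.4] M [-0.05  0.56 -0.01]
[0.09, -0.3, 0.4, 7.1, -3.1, 2.0, 0]
t 16.57 dist 83.4 rot 0.5 n 5 q [ 1.23  0.33 -1.03  2.11  0.29  0.37  1.69] open 0.0853 F [ 0.3  1.1 -0.4] M [-0.05  0.56 -0.01]
[0.02, -0.06, 0.08, 1.3, -0.7, 16.6, 0]
[0.02, -0.06, 0.08, 1.3, -0.7, 16.6, 0]
[0.02, -0.06, 0.08, 1.4, -0.6, 16.6, 0]
[0.02, -0.06, 0.08, 1.4, -0.6, 16.6, 0]
[0.02, -0.06, 0.08, 1.4, -0.6, 16.6, 0]
```

Call:
{"api": "play_rows", "payload": {"increments": [[0,-0.3,0.4,6,-3,6,0],[0,0,0,1,0,18,0],[0,0,0,0,0,18,0],[0,0,0,0,0,18,0],[0,0,0,0,0,0,0]]}}

```text
time: 16.98
tool_pos: [0.4965, -0.1626, 0.2901]
tcp_rot: [-0.036, 0.965, 0.01, 0.259]
ft_force: [-0.9, 1.6, -0.6]
opening: 0.0852
```

```bash
python3 d.py -30 .219 0 33;python3 look.py v3; python3 - <<'E'
from lev import *
from wray import wproj
print([wproj("v3",PIV+L(-30)*d).round(1) for d in(.1,.092,.08,.064,.028)])
E
```

```text
t 16.98 dist 20.3 rot 0.2 n 1 q [ 0.97  0.43 -0.79  2.1   0.45  0.25  1.55] open 0.0852 F [-0.9  1.6 -0.6] M [-0.04  0.59  0.04]
[0.11, 0.09, 0.19, 2.1, -1.2, 20.1, 0]
[array([322. , 296.5]), array([322. , 284.5]), array([322. , 269.1]), array([322.1, 252. ]), array([322.2, 223.7])]
```

View pics/v3.png

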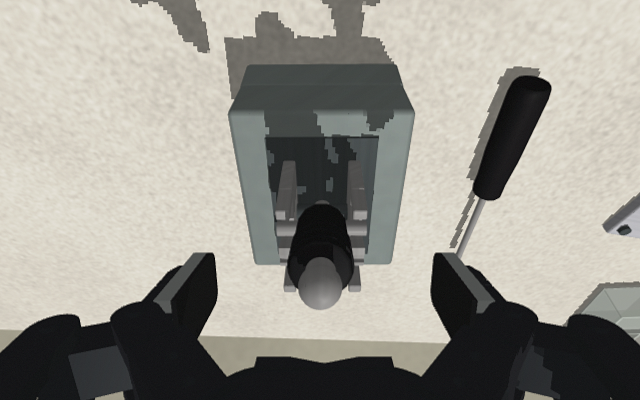

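Tip at (320,284) against a predicted (322,285), so it is well aligned. Joint 6 is at 0.25 (limit 0.19), so I take the collar with the tool at -22° instead; the jaws close along the pivot axis, so that is harmless.

```bash
cat > e.py <<'E'
from lev import *
import sys
td,ld,r,g=float(sys.argv[1]),float(sys.argv[2]),float(sys.argv[3]),int(sys.argv[4])
mm=float(sys.argv[5]) if len(sys.argv)>5 else 20
dg=float(sys.argv[6]) if len(sys.argv)>6 else 7
s,R,p=cur()
G=p+R[:,2]*.155-PIV
print("now lever-plane: r",round(np.hypot(G@BX,G[2]),4),"ang",round(np.degrees(np.arctan2(G@BX,G[2])),2),"y",round(G@BY,4),"tool",round(np.degrees(np.arctan2(-R[:,2]@BX,-R[2,2])),2))
plan(LR(td),PIV+L(ld)*r+L(td)*.155,g,maxmm=mm,maxdeg=dg)
E
python3 e.py -22 -30 .064 0 20 3
```

```text
now lever-plane: r 0.0852 ang -28.17 y 0.0016 tool -30.11
t 17.03 dist 29.7 rot 8.1 n 3 q [ 0.98  0.42 -0.79  2.1   0.44  0.25  1.55] open 0.085 F [ 0.   0.6 -0.1] M [-0.02  0.53 -0.  ]
[0.03, 2.7, 0.08, -6.4, -0.5, 7.6, 0]
[0.03, 2.7, 0.08, -6.7, -0.5, 7.3, 0]
[0.03, 2.7, 0.08, -7.1, -0.5, 6.9, 0]
```

Call:
{"api": "play_rows", "payload": {"increments": [[0,2.7,0,-6.4,-0.5,7.6,0],[0,2.7,0,-6.7,-0.5,7.3,0],[0,2.7,0,-7,-0.5,6.9,60],[0,0,0,0,0,0,90],[0,0,0,0,0,0,110]], "squeeze": 60}}

```text
time: 17.45
tool_pos: [0.5245, -0.1606, 0.2834]
tcp_rot: [-0.038, 0.981, 0.008, 0.188]
ft_force: [-0.2, -0.1, -0.8]
opening: 0.0516
```

```bash
python3 e.py -22 -30 .064 0;python3 look.py v4
```

```text
now lever-plane: r 0.0659 ang -29.27 y 0.0017 tool -21.74
t 17.45 dist 2.6 rot 0.5 n 1 q [ 0.87  0.48 -0.73  2.01  0.46  0.44  1.52] open 0.0516 F [-0.2 -0.1 -0.8] M [ 0.01  0.42 -0.05]
[0.19, -0.26, 0.37, 1.3, -1.2, 2.0, 0]
```

View pics/v4.png

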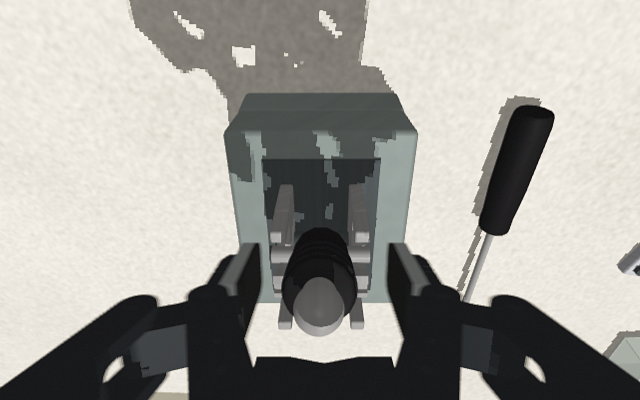

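The collar (282–357) is centred between the pads (258 and 388). Closing.

Call:
{"api": "play_rows", "payload": {"increments": [[0,0,0.3,1,-1,1.5,130],[0,0,0,0,0,0,255],[0,0,0,0,0,0,255],[0,0,0,0,0,0,255],[0,0,0,0,0,0,255]]}}

```text
time: 17.92
tool_pos: [0.5224, -0.1622, 0.2829]
tcp_rot: [-0.034, 0.981, 0.008, 0.191]
ft_force: [3.0, 1.9, -2.5]
opening: 0.0248
```

```bash
python3 e.py -22 -30 .064 0;python3 e.py -22 -30 .080 255
```

```text
now lever-plane: r 0.0664 ang -30.51 y 0.0001 tool -22.02
t 17.92 dist 2.6 rot 0.1 n 1 q [ 0.88  0.48 -0.73  2.01  0.46  0.43  1.52] open 0.0248 F [ 3.   1.9 -2.5] M [0.2  0.04 0.09]
[0.14, 0.02, -0.01, -1.0, 0.3, 2.3, 0]
now lever-plane: r 0.0664 ang -30.51 y 0.0001 tool -22.02
t 17.92 dist 13.6 rot 0.1 n 1 q [ 0.88  0.48 -0.73  2.01  0.46  0.43  1.52] open 0.0248 F [ 3.   1.9 -2.5] M [0.2  0.04 0.09]
[0.14, 0.02, -0.01, 1.2, 0.3, -13.5, 255]
```

Call:
{"api": "play_rows", "payload": {"increments": [[0,0,0,0.7,0,-5,255],[0,0,0,0.7,0,-5,255],[0,0,0,0.6,0,-4.5,255],[0,0,0,0,0,0,255],[0,0,0,0,0,0,255]]}}

```text
time: 18.33
tool_pos: [0.5142, -0.163, 0.2967]
tcp_rot: [-0.035, 0.981, 0.008, 0.191]
ft_force: [17.9, 0.3, -23.9]
opening: 0.0245
```

```bash
python3 e.py -22 -30 .081 255;python3 look.py v5
```

```text
now lever-plane: r 0.0825 ang -30.5 y 0.0 tool -22.07
t 18.33 dist 1.8 rot 0.2 n 1 q [ 0.92  0.45 -0.77  2.02  0.43  0.45  1.55] open 0.0245 F [ 17.9   0.3 -23.9] M [-0.08 -1.1  -0.04]
[0.18, 0.07, -0.02, -1.1, 0.4, 1.4, 255]
```

View pics/v5.png

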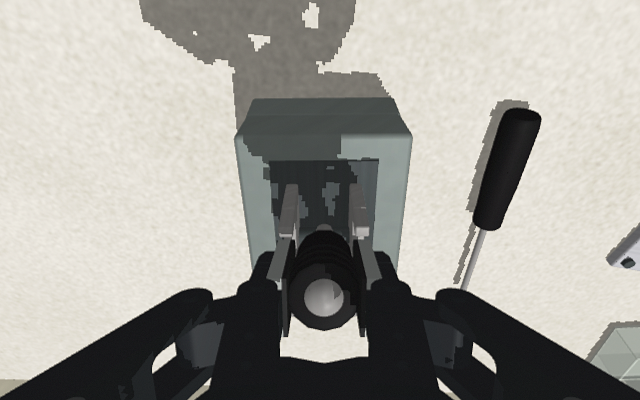

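The collar is fully up: the ball is flush with its top at (323,297), and the 30 N means it is against its stop. I ease back about 1 mm while swinging, with the arc computed row by row.

```bash
cat > arc.py <<'E'
from lev import *
import sys
td,ld,r,n,g=float(sys.argv[1]),float(sys.argv[2]),float(sys.argv[3]),int(sys.argv[4]),int(sys.argv[5])
s,R,p=cur()
G=p+R[:,2]*.155-PIV
r0=np.hypot(G@BX,G[2]);l0=np.degrees(np.arctan2(G@BX,G[2]));t0=np.degrees(np.arctan2(-R[:,2]@BX,-R[2,2]));y0=G@BY
print('t',round(s['time'],2),"r",round(r0,4),"lev",round(l0,2),"tool",round(t0,2),"y",round(y0,4),'open',round(s['opening'],4),'F',s['ft_force'].round(1),'M',s['ft_torque'].round(2),'q',s['joint_pos'].round(2))
Rc,pc=R,p
for k in range(1,n+1):
    f=k/n;rr=r0+(r-r0)*min(1,2*f)
    Rt=LR(t0+(td-t0)*f);pt=PIV+L(l0+(ld-l0)*f)*rr+BY*y0*(1-f)+Rt[:,2]*-.155
    w=Ro.from_matrix(Rc.T@Rt).as_rotvec(degrees=True)
    print([*w.round(2).tolist(),*(Rc.T@(pt-pc)*1000).round(1).tolist(),g]);Rc,pc=Rt,pt
E
python3 arc.py -10 -12 .0812 5 255
```

```text
t 18.38 r 0.0824 lev -30.5 tool -22.07 y 0.0 open 0.0241 F [ 14.5   0.  -18.5] M [-0.17 -0.9  -0.1 ] q [ 0.92  0.45 -0.77  2.02  0.43  0.45  1.55]
[0.19, 2.41, -0.01, -11.9, 0.5, 0.0, 255]
[-0.0, 2.41, 0.0, -11.8, -0.0, 0.1, 255]
[0.0, 2.41, -0.0, -11.8, -0.0, 0.0, 255]
[-0.0, 2.41, 0.0, -11.8, -0.0, -0.1, 255]
[-0.0, 2.41, -0.0, -11.8, -0.0, 0.0, 255]
```

Call:
{"api": "play_rows", "payload": {"increments": [[0,2.4,0,-11.9,0.4,0,255],[0,2.4,0,-11.8,0,0.1,255],[0,2.4,0,-11.8,0,0,255],[0,2.4,0,-11.8,0,0,255],[0,2.4,0,-11.8,0,0,255]]}}

```text
time: 18.8
tool_pos: [0.5665, -0.1596, 0.3122]
tcp_rot: [-0.034, 0.996, 0.005, 0.078]
ft_force: [-2.4, 1.2, -8.2]
opening: 0.0242
```

```bash
python3 arc.py 10 14 .0812 6 255;python3 look.py v6
```

```text
t 18.8 r 0.0806 lev -16.98 tool -8.97 y -0.0 open 0.0242 F [-2.4  1.2 -8.2] M [-0.02  1.2   0.09] q [ 0.8   0.53 -0.73  1.82  0.43  0.8   1.52]
[0.27, 3.16, -0.11, -15.8, 0.8, -0.6, 255]
[-0.0, 3.16, -0.0, -15.8, 0.0, -0.4, 255]
[0.0, 3.16, 0.0, -15.8, 0.0, -0.1, 255]
[0.0, 3.16, -0.0, -15.9, 0.0, 0.3, 255]
[0.0, 3.16, 0.0, -15.9, 0.0, 0.6, 255]
[-0.0, 3.16, -0.0, -15.8, 0.0, 0.8, 255]
```

View pics/v6.png

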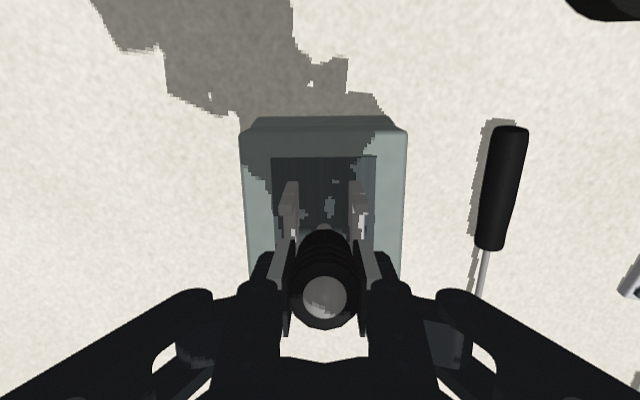

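The lever swings with the hand at -17° with the collar still up. Continuing.

Call:
{"api": "play_rows", "payload": {"increments": [[0.2,3.2,0,-15.8,0.6,-0.8,255],[0,3.2,0,-15.8,0,-0.6,255],[0,3.2,0,-15.8,0,-0.4,255],[0,3.2,0,-15.8,0,0,255],[0,3.2,0,-15.8,0,0.3,255]]}}

```text
time: 19.27
tool_pos: [0.64, -0.1544, 0.3124]
tcp_rot: [-0.034, 0.996, -0.0, -0.077]
ft_force: [-12.3, 1.3, -2.6]
opening: 0.0241
```

```bash
python3 arc.py 11 14.5 .0812 4 255;python3 look.py v7
```

```text
t 19.27 r 0.0773 lev 1.68 tool 8.8 y 0.0001 open 0.0241 F [-12.3   1.3  -2.6] M [-0.01  2.93  0.13] q [ 0.62  0.7  -0.66  1.53  0.45  1.23  1.5 ]
[0.29, 0.55, -0.09, -5.7, 0.8, -2.4, 255]
[-0.0, 0.55, -0.0, -5.9, -0.0, -2.2, 255]
[0.0, 0.55, 0.0, -6.0, -0.0, -0.0, 255]
[-0.0, 0.55, -0.0, -6.0, -0.0, 0.2, 255]
```

View pics/v7.png

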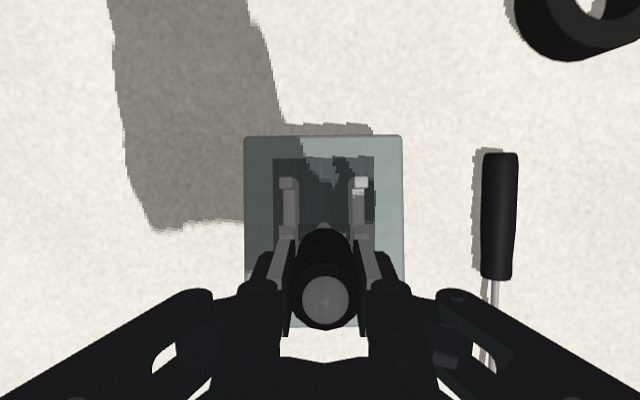

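The lift has sagged to about 11 mm and there are 12 N against the swing, so the pin may be touching the gate. I lift first, then continue.

Call:
{"api": "play_rows", "payload": {"increments": [[0.2,0,0,0.3,0.5,-3,255],[0,0,0,0,0,-1.5,255],[0,0.5,0,-6,0,-0.6,255],[0,0.5,0,-6,0,-0.3,255],[0,0.5,0,-6,0,-0.3,255]]}}

```text
time: 19.73
tool_pos: [0.656, -0.153, 0.3137]
tcp_rot: [-0.034, 0.995, -0.001, -0.09]
ft_force: [-7.0, 0.5, -6.0]
opening: 0.0247
```

```bash
python3 arc.py 11 14.5 .0815 4 255
```

```text
t 19.73 r 0.0805 lev 10.31 tool 10.29 y 0.0002 open 0.0247 F [-7.   0.5 -6. ] M [0.1  1.37 0.33] q [ 0.6   0.72 -0.65  1.48  0.45  1.28  1.5 ]
[0.25, 0.18, -0.05, -2.0, 0.6, -0.5, 255]
[-0.0, 0.18, 0.0, -2.0, -0.1, -0.4, 255]
[0.0, 0.18, -0.0, -2.0, -0.1, 0.1, 255]
[0.0, 0.18, -0.0, -2.0, -0.1, 0.1, 255]
```

Call:
{"api": "play_rows", "payload": {"increments": [[0.2,0.3,0,-2.5,0.3,-0.5,255],[0,0.3,0,-2.5,0,-0.4,255],[0,0.3,0,-2.5,0,0,255],[0,0.3,0,-2,0,0,255],[0,0,0,0,0,0,255]]}}

```text
time: 20.15
tool_pos: [0.6601, -0.1524, 0.3129]
tcp_rot: [-0.035, 0.994, -0.002, -0.1]
ft_force: [-1.4, 0.1, -7.3]
opening: 0.0244
```

```bash
python3 arc.py 11 14.5 .0815 4 255;python3 look.py v8
```

```text
t 20.15 r 0.0804 lev 11.04 tool 11.45 y 0.0003 open 0.0244 F [-1.4  0.1 -7.3] M [ 0.17 -0.07  0.32] q [ 0.59  0.74 -0.65  1.46  0.45  1.31  1.5 ]
[0.15, -0.11, 0.09, -0.9, 0.3, -0.5, 255]
[0.0, -0.11, 0.0, -0.9, -0.1, -0.5, 255]
[-0.0, -0.11, -0.0, -0.9, -0.1, 0.0, 255]
[0.0, -0.11, 0.0, -0.9, -0.1, 0.1, 255]
```

View pics/v8.png

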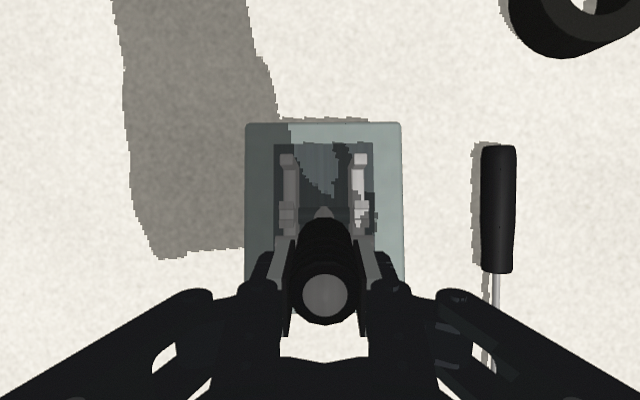

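Call:
{"api": "play_rows", "payload": {"increments": [[0.1,0,0,-2,0.3,-0.6,255],[0,0,0,-2,0,-0.6,255],[0,0,0,-2,0,0,255],[0,0,0,-2,0,0,255],[0,0,0,0,0,0,255]]}}

```text
time: 20.62
tool_pos: [0.6647, -0.1519, 0.3133]
tcp_rot: [-0.035, 0.995, -0.002, -0.098]
ft_force: [-0.3, 1.6, -8.1]
opening: 0.0244
```

```bash
python3 arc.py 13 14.5 .0815 4 255
```

```text
t 20.62 r 0.0819 lev 14.46 tool 11.28 y 0.0003 open 0.0244 F [-0.3  1.6 -8.1] M [ 0.18 -0.33  0.38] q [ 0.58  0.74 -0.65  1.45  0.45  1.31  1.5 ]
[0.12, 0.43, 0.08, -1.2, 0.2, 0.2, 255]
[-0.0, 0.43, -0.0, -1.2, -0.1, 0.2, 255]
[0.0, 0.43, 0.0, -1.2, -0.1, 0.0, 255]
[0.0, 0.43, -0.0, -1.2, -0.1, 0.0, 255]
```

The lever is at about 14.5°. Lowering the collar.

Call:
{"api": "play_rows", "payload": {"increments": [[0,0,0,0.2,0,4,255],[0,0,0,0.2,0,4,255],[0,0,0,0.2,0,4,255],[0,0,0,0,0,2.5,255],[0,0,0,0,0,0,255]]}}

```text
time: 21.03
tool_pos: [0.6604, -0.1522, 0.2994]
tcp_rot: [-0.036, 0.995, -0.002, -0.095]
ft_force: [-1.5, 1.2, -3.5]
opening: 0.0245
```

```bash
python3 arc.py 13 14.5 .066 4 255; python3 look.py v9
```

```text
t 21.03 r 0.0675 lev 14.7 tool 10.95 y 0.0003 open 0.0245 F [-1.5  1.2 -3.5] M [0.26 0.02 0.39] q [ 0.59  0.75 -0.64  1.47  0.46  1.28  1.49]
[0.1, 0.51, 0.09, -1.3, 0.2, 0.7, 255]
[-0.0, 0.51, -0.0, -1.3, -0.1, 0.7, 255]
[0.0, 0.51, 0.0, -1.3, -0.1, 0.0, 255]
[0.0, 0.51, -0.0, -1.3, -0.1, 0.0, 255]
```

View pics/v9.png

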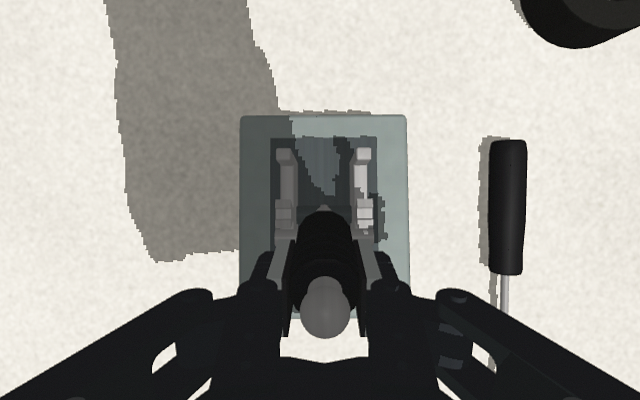

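The collar is down (r = 0.0675 against 0.0664 at the grasp) with only spring force, and the stem shows again at (325,308). Releasing and backing off along the tool.

Call:
{"api": "play_rows", "payload": {"increments": [[0,0,0,0,0,0,130],[0,0,0,0,0,0,80],[0,0,0,0,0,0,60],[0,0,0,0,0,0,40],[0,0,0,0,0,0,20]]}}

```text
time: 21.5
tool_pos: [0.6616, -0.1529, 0.3018]
tcp_rot: [-0.035, 0.995, -0.003, -0.093]
ft_force: [0.3, -0.4, 0.0]
opening: 0.0784
```

```bash
python3 arc.py 13 14.5 .066 1 0; python3 look.py v10
```

```text
t 21.5 r 0.0701 lev 15.63 tool 10.69 y -0.0006 open 0.0784 F [ 0.3 -0.4  0. ] M [ 0.04 -0.2  -0.01] q [ 0.59  0.75 -0.64  1.47  0.46  1.28  1.49]
[0.03, 2.31, -0.03, -4.6, 0.7, 4.1, 0]
```

View pics/v10.png

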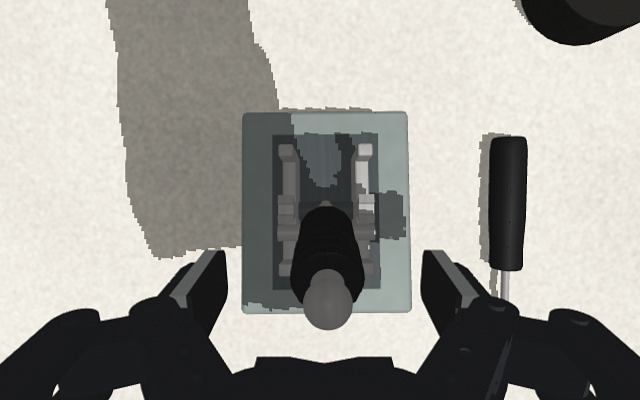

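Fingers are clear on both sides of the collar (300–360). Backing out along the tool axis.

Call:
{"api": "play_rows", "payload": {"increments": [[0,0,0,0,0,-15,0],[0,0,0,0,0,-30,0],[0,0,0,0,0,-35,0],[0,0,0,0,0,-35,0],[0,0,0,0,0,-20,0]]}}

```text
time: 21.97
tool_pos: [0.6861, -0.1519, 0.4345]
tcp_rot: [-0.035, 0.995, -0.002, -0.097]
ft_force: [0.0, 0.1, -0.2]
opening: 0.0854
```

Call:
{"api": "play_rows", "payload": {"increments": [[0,0,0,25,0,-10,0],[0,0,0,35,0,0,0],[0,0,0,35,0,0,0],[0,0,0,35,0,0,0],[0,0,0,25,0,0,0]]}}

```text
time: 22.38
tool_pos: [0.535, -0.1601, 0.4779]
tcp_rot: [-0.036, 0.995, -0.001, -0.094]
ft_force: [0.8, -0.4, 0.6]
opening: 0.0847
```

```bash
python3 look.py v11; python3 - <<'E'
from h import *
s=arm.get_state();print(s['tool_pos'],s['time'],s['joint_pos'].round(2))
c=cams()
for n in c: cv2.imwrite(f"pics/{n}2.png",c[n]["pixels"])
t=c["top"]["pixels"];s=c["scene"]["pixels"]
g=lambda im:cv2.convertScaleAbs(im,alpha=1.6,beta=25)
cv2.imwrite("pics/t3.png",g(np.hstack([cv2.resize(t[140:220,165:265],(400,320)),cv2.resize(t[160:240,345:425],(320,320))])))
cv2.imwrite("pics/s3.png",g(np.hstack([cv2.resize(s[140:235,355:455],(400,380),interpolation=cv2.INTER_CUBIC),cv2.resize(s[220:315,245:345],(400,380),interpolation=cv2.INTER_CUBIC)])))
E
```

```text
[ 0.5326164  -0.1603602   0.47913905] 22.4333 [ 0.8   0.36 -0.74  1.62  0.27  1.45  1.65]
```

View pics/scene2.png

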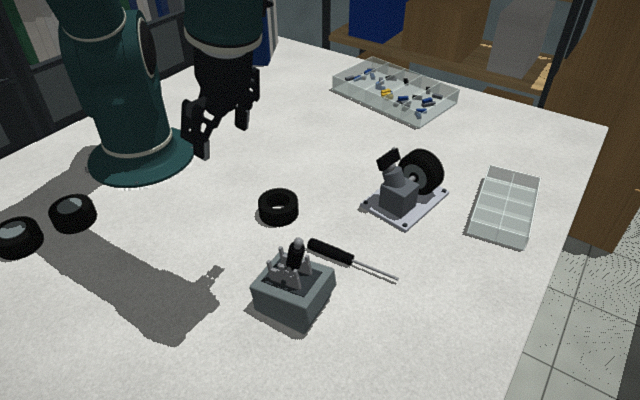

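View pics/s3.png

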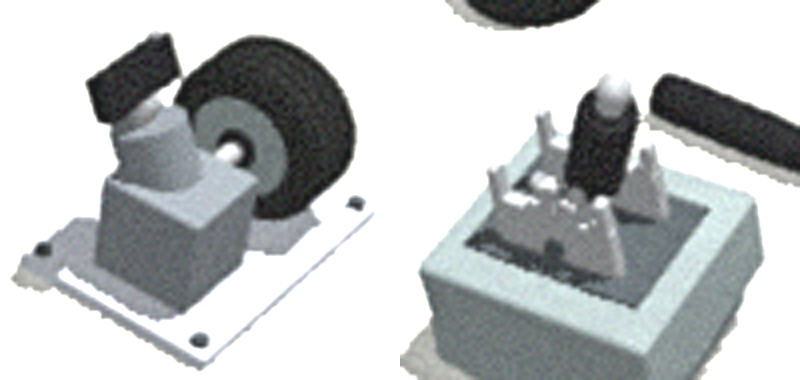

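View pics/t3.png

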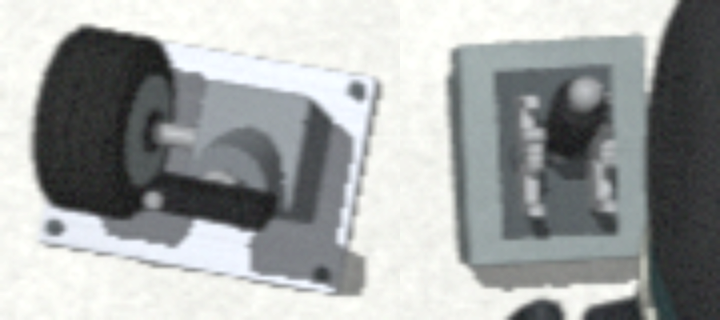

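View pics/v11.png

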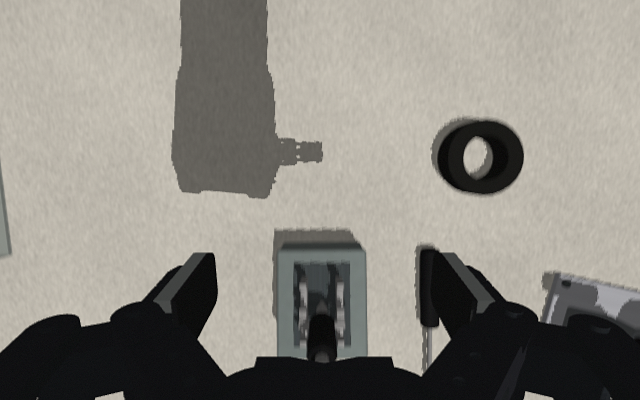

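```bash
python3 - <<'E'
from lev import *
c=cams();T,S=c['top'],c['scene']
st=np.array([185/4+345,92/4+160])-.4; ss=np.array([215/4+245,92/4+220])-.4
X,e=tri(T,st,S,ss);d=X-PIV;print("ball",X,e,"r",np.hypot(d@BX,d[2]),"ang",np.degrees(np.arctan2(d@BX,d[2])),"y",d@BY)
for nm,r in(("ball",.092),("top,l0",.08),("top,l16",.096),("foot l0",.028),("foot l16",.044)):
    q=proj(S,PIV+L(14)*r);print(nm,q,"in s3:",((q+.4-[245,220])*4+[400,0]).round())
    q=proj(S,PIV+L(14)*r+BX*0)
im=S["pixels"][225:285,275:325];cv2.imwrite("pics/s4.png",cv2.convertScaleAbs(cv2.resize(im,None,fx=10,fy=10,interpolation=cv2.INTER_CUBIC),alpha=1.8,beta=25))
E
```

```text
ball [ 0.6337 -0.153   0.1715] [np.float64(0.6778288970754961), np.float64(0.5686055239696036)] r 0.09170620060130003 ang 12.509733467593032 y 0.0011100189249979664
ball [298.6702 243.7149] in s3: [616.  96.]
top,l0 [297.3915 247.9984] in s3: [611. 114.]
top,l16 [299.103  242.2651] in s3: [618.  91.]
foot l0 [292.1714 265.4851] in s3: [590. 184.]
foot l16 [293.7245 260.2825] in s3: [596. 163.]
```

View pics/s4.png

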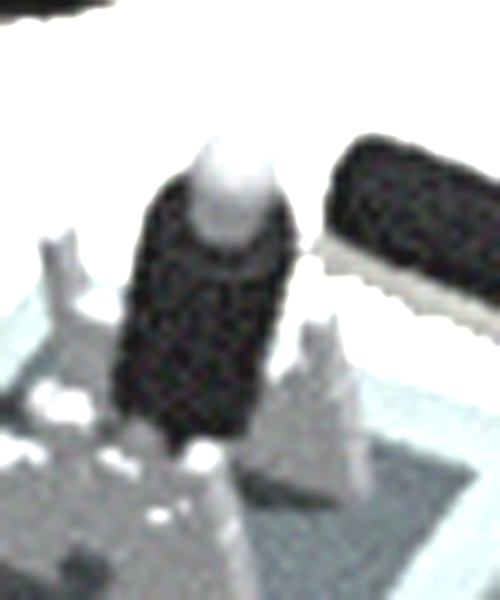

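The collar top sits at (297.5,247.5). That matches the "down" prediction (297.4,248.0), not the "raised" one (299.1,242.3), and the ball triangulates to 12.5° towards the back. One last check that the bystanders haven't moved, then I hand in.

```bash
python3 - <<'E'
from h import *
a=cv2.imread("pics/scene0.png");b=cv2.imread("pics/scene2.png")
for n,(x0,y0,x1,y1) in {"tyre":(250,180,305,228),"driver":(318,235,405,290)}.items():
    m=[cv2.moments((cv2.cvtColor(i,cv2.COLOR_BGR2GRAY)[y0:y1,x0:x1]<60).astype(np.uint8),True) for i in(a,b)]
    print(n,[(round(k['m10']/k['m00'],2),round(k['m01']/k['m00'],2),k['m00']) for k in m])
s=arm.get_state();print(s['time'],s['ft_force'].round(1),np.abs(s['joint_vel']).max())
print(arm.finish_job())
E
```

```text
tyre [(27.69, 27.22, 1249.0), (27.7, 27.16, 1241.0)]
driver [(15.96, 18.84, 444.0), (15.84, 18.57, 431.0)]
22.6333 [ 0.7  0.1 -0.7] 0.02388940633684455
the job is handed in; nothing more can be done
None
```

The preload is set and the stand is switched on. I handed the job in at 22.6 s, with the arm backed off and touching nothing.

- **Thumbscrew:** I turned it clockwise until it bottomed, regripping once because joint 7 was near its limit. At the stop the turning torque jumped from about 0.18 to 1.18 N m. I then backed it off 90–91°, allowing for about 1.3° of twist in the grip at the stop. The bar was still in line with the tool when I released it.
- **Switch:** I lifted the collar to its stop, about 16 mm, swung the lever to the high side and lowered the collar. It is locked: the last scene image puts the collar top within half a pixel of the "down" position.
- **Bystanders:** The tyre and screwdriver shifted less than 0.3 pixel between the first and last scene images.

**Checks that disagreed:**
- The lever angle read 14.7° from the hand but about 12.5° from the cameras, against a nominal 14°. That gap is within the camera error and the lever's locked play.
- Halfway through the swing the collar sagged to about 11 mm and I felt 12 N of resistance. I raised it again before going on.
- On the first screw grip the fingers read 20 mm open rather than the 13 mm they read after the regrip. The wing still turned with the tool. The stop and the quarter turn were both done on the second grip.

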